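Pack the courier case and set its tally lever

ROBOT

A 6-joint arm with a two-finger parallel gripper is mounted at the origin on a cart in front of the work surface, level with it; the furniture and walls round the work are solid. World frame = base frame: x ahead of the robot, y to its left, z up, the work surface at z = 0. Lengths are in m, angles in rad, forces in N, time in s.
With the tool pointing down it reaches from about 0.3 to 0.825 m from the base axis. Payload 5.4 kg.
Tool frame: the origin (TCP) lies on the centre line of the jaws, within the pads' length; the fingertips stand 17 mm ahead of it and the grasp point (between the pads) lies 2 mm behind it; y points along the fingers, x is the direction in which the jaws open and shut, and the axes are right-handed (so a half turn about y gives the same grasp; the last joint's range is limited). The gripper opens to 92 mm and grips with 3 to 60 N. Pads are 20 mm wide; open, the fingers measure 128 mm over their backs; the gripper's body (75 mm by 189 mm) begins 69 mm behind the grasp point.
Start: joints at [-1.392, 0.158, 1.597, -0, 1.386, -0.21], TCP at [0.218, -0.532, 0.232] pointing down, gripper open.
Joint ranges: [-2.91, 2.91], [-0.94, 2.29], [0.18, 2.7], [-1.29, 4.43], [0.17, 2.64], [-3, 3]. Speed limits (rad/s): [2.57, 2.57, 3.14, 3.14, 3.14, 3.14].

INTERFACE

Orientations are given as a unit quaternion [w, x, y, z].
In Python, from plant import sense, grab_frame, calibration, bot gives the robot as it stands.
- The arm moves only by the tool step_arm, never from a script. Its argument "commands" is a list of rows, each a list of 3 entries, a list of its own where there are three numbers: the shift along the tool's x, y, z in units of 30 mm (1.0 is 30 mm), then the turn, a rotation vector about the tool's x, y, z in units of 6 degrees (1.0 is 6 degrees), then the gripper's target within -1 to 1 (fully open at 1, half-way at 0, shut at -1). In form: [[[dx, dy, dz], [wx, wy, wz], fingers], ...]. A call has 1 to 12 rows; each row shifts and turns the commanded pose from where the row before left it, along the tool's axes as they then stand; what a row does not reach is not made up. A row lasts 1/10 s, in which the tool goes at most 50 mm and 8.59 degrees, less where a joint would pass 70% of its speed; a pose out of reach is approached as far as the arm can. A call is refused whole if a number of a shift passes 1 or a number of a turn 1, either way. A call with a gripper value outside its range is refused whole. The fingers move at their own pace and stop on an object; "force" is the grip in N (left out, the last holds). Time passes only in rows, so rows that do not move let the fingers close. It gives the time, the measured TCP pose, the force and the opening at its end, in the units of the state.
- sense(): the state, without advancing time (a new reading comes with each control period).
- grab_frame(name): name is "scene" or "side" or "wrist"; returns (picture, depth): 400x640x3 uint8, red, green, blue; 400x640 float32, m along the optical axis (not along the pixel's ray), 0 where there is no reading.
- calibration(name): a dict with "fx", "fy", "cx", "cy" (pixels), "k1" (the pictures are not rectified: a ray, as slopes to the right and down, at radius r is drawn at 1 + k1 r^2 times it, then the intrinsics apply), "pose" (4x4, takes a point from camera to world coordinates); the wrist camera has in their place "tool_from_camera" (4x4, takes a point from camera to tool coordinates, whose origin is the TCP and whose axes are the tool frame's). Camera axes: x right, y up, looking along -z (the intrinsics and any distortion apply to the point x, -y, -z); pixel columns grow to the right and rows downward; lengths in m; the calibration is good to about 2 mm. A picture is of the moment at which its call begins: read the wrist's pose just before it. calibration takes no time and is no camera call.
- bot.job_done(): hands the job in, once; it reports no verdict.
The state is a dict: "time_s": time; "qpos": joint angles; "joint_vel": joint speeds; "effort": joint torques, N m; "tool_pos": TCP position; "eef_rot": TCP orientation; "wrist_force": force on the tool from outside, world axes, zero at the start; "torque": the same for the moment, N m; "grip_width": finger opening in m.
Only numpy, scipy, OpenCV 4.12 (cv2) and the standard library are available. Lean on these libraries where they do the work, as an engineer would, in place of code of your own. Each camera call takes 0.05 s, during which the arm holds its last target.

TASK

Pack the sample vials for the courier: flip the hasp off its staple and swing it clear, raise the lid and put every vial that stands on the worktop into the case (standing or lying). Shut the lid and lay the hasp back over the staple. Then click the tally lever up from nought, one notch at a time and letting it settle in each, until it stands at the number of vials in the case, and leave the other things on the worktop alone.

Things in the scene. Friction and masses are not known exactly. Their poses are not given: they have to be found in the camera images.
- case: fixed grey courier case; origin: centre of the tray's underside, on the worktop; +x to its far (hinge) side, +y left, z up. Tray 120 (x) x 200 (y) mm, rim 60 mm high. Latch shelf in front at x -60 to -110, y -80 to -20 mm, and tally deck on the right at x -60 to 60, y -100 to -240 mm, both 61.5 mm high. Place and turn (up to 0.25 rad) vary
- case_floor (a point): centre of the tray's inner floor, 5 mm above the worktop; clear space 110 (x) x 190 (y) mm, 55 mm deep, walls 5 mm; axes as the case
- lid (a joint): lid hinge, rad: 0 shut, 1.85 fully open, leaning back past upright. Axis along the case's y through lid_hinge; opening raises the front edge. Light friction: below about 1 rad the lid falls shut by itself, above about 1.3 rad it stays. The lid is a 6 mm aluminium plate 122 mm deep (x), 200 mm wide, 0.14 kg
- lid_hinge (a point): point on the lid's hinge axis, fixed on the case (case frame x +60, y 0, z 61 mm)
- lid_lug (a point): grip point of the lid's black upright thumb lug, 12 mm thick (along case y), 22 mm wide, 36 mm tall: on its middle plane, 26 mm above the lid's top, 10 mm under the lug's top. Lid shut: 105 mm in front of lid_hinge, 32 mm above it, at case y +50 mm. Pinched on its flat sides it turns between the fingers as the lid swings. Moves with the lid
- hasp (a joint): hasp hinge, rad: 0 lying over the staple, 2.0 swung clear, leaning back on its stop. Axis along y at hasp_hinge; opening raises the strap's front end and swings it back over the lid. Turns freely: with the lid shut it falls back to 2.0 from beyond about 1.3 rad, and down over the staple from less
- hasp_hinge (a point): point on the hasp's hinge axis, on the lid near its front edge (with the lid shut: case frame x -50, y -50, z 70 mm). Moves with the lid
- hasp_lug (a point): grip point of the hasp's black thumb lug, 12 mm thick (along y), 14 mm wide, 36 mm tall, on the front end of the steel strap (26 x 55 x 3 mm): on its middle plane, 25 mm above the strap's top, 10 mm under the lug's top. Hasp closed: 44 mm in front of hasp_hinge and 27 mm above it. Pinched on its flat sides it turns between the fingers
- tally (a joint): tally lever, rad, counter-clockwise from above (knob moves towards the case's -y, away from the tray): notch k (0 to 6) at k x 0.2618 rad; starts at 0. Sprung detents: let go between notches it clicks into the nearer one (change-over half way). A push of about 2 to 5 N at the knob moves it; it can be clicked back. Each notch has a mark and as many pips as its number
- tally_pivot (a point): the tally lever's pivot (vertical axis) on the deck: case frame x +35, y -165, z 62 mm
- tally_knob (a point): on the axis of the lever's upright black round knob, 84 mm above the worktop; knob 14 mm across, 60 mm from the pivot, from the deck up to 98 mm above the worktop. The lever bar's top is 67 mm above the worktop. At notch 0 the knob lies from the pivot in direction 2.356 rad from the case's +x (front-left), at notch 6 front-right
- vial_amber: sample vial with amber cap (one of five; all count alike), 33 mm tall, body 16 mm and cap (top 11 mm) 22 mm across, about 20 g; origin at the centre of its foot, z towards the cap; stands loose on the worktop to the right of the case (if knocked it may come to lie, or stand on its cap), or is absent (None from the start)
- vial_red: sample vial with red cap (one of five; all count alike), 36 mm tall, body 16 mm and cap (top 11 mm) 22 mm across, about 20 g; origin at the centre of its foot, z towards the cap; stands loose on the worktop to the right of the case (if knocked it may come to lie, or stand on its cap), or is absent (None from the start)
- vial_sky: sample vial with sky cap (one of five; all count alike), 39 mm tall, body 16 mm and cap (top 11 mm) 22 mm across, about 20 g; origin at the centre of its foot, z towards the cap; stands loose on the worktop to the right of the case (if knocked it may come to lie, or stand on its cap), or is absent (None from the start)
- vial_cream: sample vial with cream cap (one of five; all count alike), 35 mm tall, body 16 mm and cap (top 11 mm) 22 mm across, about 20 g; origin at the centre of its foot, z towards the cap; stands loose on the worktop to the right of the case (if knocked it may come to lie, or stand on its cap), or is absent (None from the start)
- vial_blue: sample vial with blue cap (one of five; all count alike), 34 mm tall, body 16 mm and cap (top 11 mm) 22 mm across, about 20 g; origin at the centre of its foot, z towards the cap; stands loose on the worktop to the right of the case (if knocked it may come to lie, or stand on its cap), or is absent (None from the start)
- beaker: small glass beaker 56 mm across, 70 mm tall, origin at the centre of its foot; leave alone
- dish: covered petri dish 89 mm across, 16 mm tall, origin under its centre; leave alone

How it is judged:
By the outcome, as a careful person would: the job done as asked, in the order asked, and still so for the second after the job is handed in, with the robot touching nothing.
Of vial_amber, vial_red, vial_sky, vial_cream, vial_blue only 4 to 5 are there at a start; the rules pass over those that are not, and their reading is None.
At some moment in a run one of vial_amber, vial_red, vial_sky, vial_cream, vial_blue may be knocked a few centimetres aside while the robot is not near it.
It also fails if it takes over 210 s, if anything falls off the work surface, if the arm or the gripper's body presses on something with over 40 N, if the wrist force passes 120 N, or if a joint passes its speed limit or range.

## Working session

There is one attempt and no reset: what is moved stays moved. The work goes in short steps, Python scripts to look and compute and a tool call to move; the robot and the scene stay as the last step left them, time stands still between calls to the robot, and variables do not carry over. Pictures are saved under pics/ and viewed, and the job is handed in when it is done.

Besides the shell and the picture viewer there is one more tool, called in YAML: its name, and indented under it one key for each argument. step_arm: Moves the arm, as the interface text tells. Its arguments: {"type":"object","properties":{"commands":{"type":"array","items":{"type":"array"}},"force":{"type":"number"}},"required":["commands"]}

```bash
ls; mkdir -p pics; python3 - <<'E'
from plant import sense, grab_frame, calibration, bot
import cv2, numpy as np
print(sense())
for n in ["scene","side","wrist"]:
    c=calibration(n); print(n,c)
    im,d=grab_frame(n); cv2.imwrite(f"pics/{n}0.png",im[:,:,::-1]); np.save(f"pics/{n}0.npy",d)
E
```

```text
pics
{'time_s': 0.0, 'qpos': array([-1.39208825e+00,  1.59053806e-01,  1.59819715e+00,  9.01886864e-06,
        1.38618711e+00, -2.10112972e-01]), 'joint_vel': array([ 9.13416096e-04, -8.70933305e-05, -1.01742243e-03,  9.67436350e-04,
        4.08299525e-04,  2.02414396e-03]), 'effort': array([-1.60125652e-03, -3.85571229e+01, -3.22114527e+01,  7.00086378e-02,
        3.80479242e-02, -1.48371514e-04]), 'tool_pos': array([ 0.21785203, -0.53150715,  0.23063379]), 'eef_rot': array([ 0.5876451 , -0.58670366,  0.39443888, -0.39353528]), 'wrist_force': array([ 0.33904045,  0.20686136, -0.07956488]), 'torque': array([ 0.02223988, -0.00777774, -0.03847605]), 'grip_width': 0.09162787217927627}
scene {'fx': 512.459817970838, 'fy': 512.459817970838, 'cx': 312.9102290175634, 'cy': 208.3555611369139, 'k1': -0.1556857312050223, 'pose': array([[-6.13235840e-01,  5.94417250e-01, -5.20201824e-01,
        -2.72446421e-01],
       [-7.89899866e-01, -4.61542628e-01,  4.03777915e-01,
         6.06983167e-01],
       [-8.27592137e-05,  6.58518439e-01,  7.52564587e-01,
         1.23249803e+00],
       [ 0.
[... 264 characters left out ...]
98,  0.20384444],
       [-0.27160282,  0.46662584, -0.84171981, -1.19593637],
       [-0.02199297,  0.87135868,  0.4901534 ,  0.77434245],
       [ 0.        ,  0.        ,  0.        ,  1.        ]])}
wrist {'fx': 295.7103189347793, 'fy': 295.7103189347793, 'cx': 315.8275740868298, 'cy': 199.6374773825947, 'k1': -0.057058666169883615, 'tool_from_camera': array([[ 9.99999735e-01, -5.77663042e-04,  4.43778936e-04,
        -8.94057455e-04],
       [ 5.85222399e-04,  2.74326434e-01, -9.61636452e-01,
        -1.53181249e-01],
       [ 4.33761545e-04,  9.61636456e-01,  2.74326699e-01,
         7.83970497e-02],
       [ 0.00000000e+00,  0.00000000e+00,  0.00000000e+00,
         1.00000000e+00]])}
```

View pics/scene0.png

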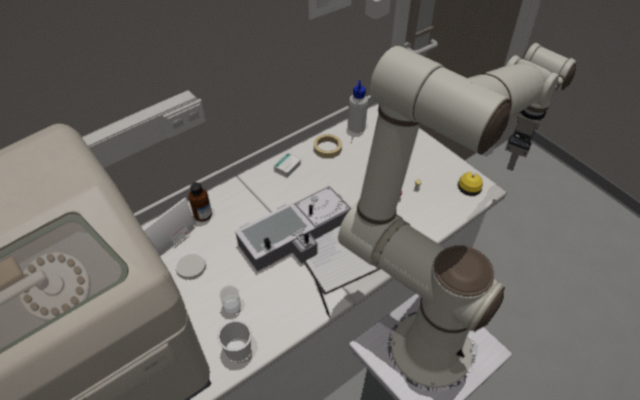

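View pics/side0.png

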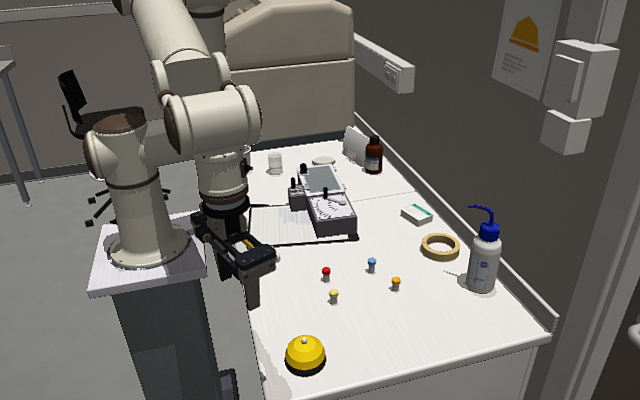

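View pics/wrist0.png

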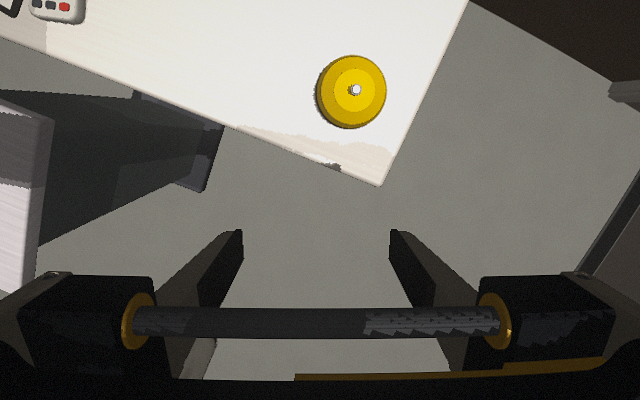

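```bash
cat > h.py <<'E'
from plant import sense, grab_frame, calibration, bot
import cv2, numpy as np
from scipy.spatial.transform import Rotation as R
def Rq(q): return R.from_quat([q[1],q[2],q[3],q[0]]).as_matrix()
def campose(n,s=None):
    c=calibration(n)
    if n!='wrist': return c,c['pose']
    s=s or sense(); T=np.eye(4); T[:3,:3]=Rq(s['eef_rot']); T[:3,3]=s['tool_pos']
    return c,T@c['tool_from_camera']
def und(c,uv):
    uv=np.atleast_2d(np.array(uv,float)); K=np.array([[c['fx'],0,c['cx']],[0,c['fy'],c['cy']],[0,0,1]])
    return cv2.undistortPoints(uv.reshape(-1,1,2),K,np.array([c['k1'],0,0,0.])).reshape(-1,2)
def rays(c,P,uv):
    p=und(c,uv); d=np.c_[p[:,0],-p[:,1],-np.ones(len(p))]@P[:3,:3].T
    return P[:3,3],d
def onplane(c,P,uv,z):
    o,d=rays(c,P,uv); t=(z-o[2])/d[:,2]; return o+d*t[:,None]
def proj(c,P,X):
    X=np.atleast_2d(X); q=(X-P[:3,3])@P[:3,:3]; x=q[:,0]/-q[:,2]; y=-q[:,1]/-q[:,2]; r=1+c['k1']*(x*x+y*y)
    return np.c_[c['fx']*x*r+c['cx'],c['fy']*y*r+c['cy']]
def cloud(c,P,dep):
    h,w=dep.shape; u,v=np.meshgrid(np.arange(w),np.arange(h)); uv=np.c_[u.ravel(),v.ravel()].astype(float)
    o,d=rays(c,P,uv); X=o+d*dep.reshape(-1,1); return X.reshape(h,w,3)
def tri(o1,d1,o2,d2):
    d1=d1/np.linalg.norm(d1);d2=d2/np.linalg.norm(d2)
    A=np.c_[d1,-d2]; t=np.linalg.lstsq(A,o2-o1,rcond=None)[0]
    a=o1+d1*t[0];b=o2+d2*t[1]; return (a+b)/2,np.linalg.norm(a-b)
def blobs(m,amin=6):
    n,l,st,ce=cv2.connectedComponentsWithStats(m.astype(np.uint8)); return [(ce[i],st[i]) for i in range(1,n) if st[i,4]>=amin]
def snap(n,tag,crop=None,f=1):
    s=sense(); im,d=grab_frame(n); c,P=campose(n,s)
    o=im[:,:,::-1]
    if crop: x0,y0,x1,y1=crop; o=o[y0:y1,x0:x1]
    if f!=1: o=cv2.resize(o,None,fx=f,fy=f,interpolation=cv2.INTER_CUBIC)
    cv2.imwrite(f'pics/{tag}.png',o); np.savez(f'pics/{tag}.npz',im=im,d=d,P=P)
    return im,d,c,P
E
python3 - <<'E'
import cv2
a=cv2.imread('pics/scene0.png')[180:280,220:380]; cv2.imwrite('pics/sc1.png',cv2.resize(a,None,fx=5,fy=5,interpolation=cv2.INTER_CUBIC))
a=cv2.imread('pics/side0.png')[150:310,230:430]; cv2.imwrite('pics/si1.png',cv2.resize(a,None,fx=3.75,fy=3.75,interpolation=cv2.INTER_CUBIC))
E
```

```text
(no output)
```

View pics/sc1.png

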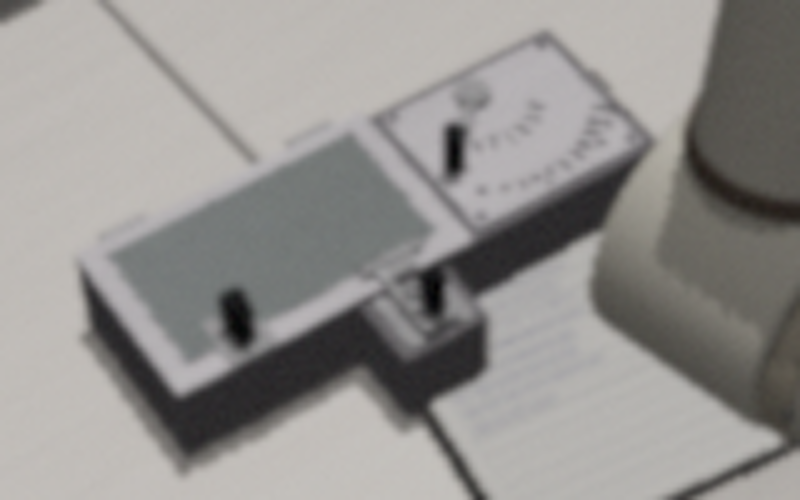

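View pics/si1.png

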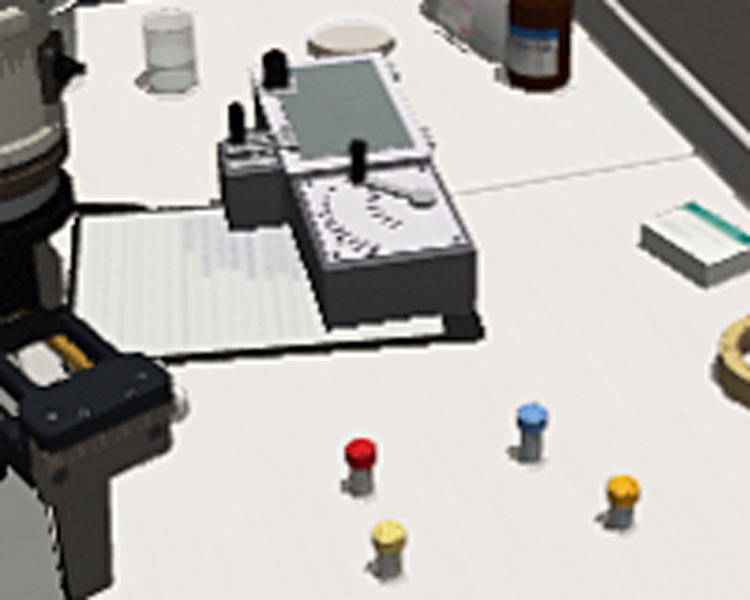

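```bash
python3 - <<'E'
from h import *
c,P=campose('scene')
pts=np.array([[80,262],[183,395],[470,235],[375,118],[545,33],[650,140]])/5+[220,180]
X=onplane(c,P,pts,0.065);print(X.round(3))
X=onplane(c,P,[[244.,1]],0.06)
# vials in side: cap tops
c2,P2=campose('side')
for n,uv in dict(red=(360,440),sky=(531,406),amber=(622,478),cream=(388,523)).items():
    print(n,onplane(c2,P2,np.array([uv])/3.75+[230,150],0.036).round(3))
s=sense();print(Rq(s['eef_rot']).round(3))
# lug tri: scene/side, top ends
for a,b in [((235,292),(275,55)),((432,270),(236,105)),((455,127),(358,144))]:
    o,d=rays(c,P,np.array([a])/5+[220,180]);o2,d2=rays(c2,P2,np.array([b])/3.75+[230,150]); print(tri(o,d[0],o2,d2[0]))
E
```

```text
[[ 0.599  0.215  0.065]
 [ 0.483  0.22   0.065]
 [ 0.475  0.023  0.065]
 [ 0.583  0.012  0.065]
 [ 0.575 -0.115  0.065]
 [ 0.467 -0.109  0.065]]
red [[ 0.442 -0.291  0.036]]
sky [[ 0.564 -0.29   0.036]]
amber [[ 0.593 -0.379  0.036]]
cream [[ 0.436 -0.376  0.036]]
[[ 0.379 -0.     0.925]
 [-0.925  0.001  0.379]
 [-0.001 -1.     0.   ]]
(array([0.49809789, 0.16980914, 0.10063659]), np.float64(0.0039709490888752185))
(array([0.44175128, 0.07552931, 0.10605305]), np.float64(0.0004603405693209332))
(array([ 0.52346204, -0.00428036,  0.09784499]), np.float64(0.0017181650457354653))
```

step_arm:
  commands:
    - [[-0.7,-0.3,0.94],[0,0,0],0]
    - [[-0.7,-0.3,0.94],[0,0,0],0]
    - [[-0.7,-0.3,0.94],[0,0,0],0]
    - [[-0.7,-0.3,0.94],[0,0,0],0]
    - [[-0.7,0,0.94],[0,0,0],0]
    - [[-0.7,0,0.94],[0,0,0],0]
    - [[-0.7,0,0.94],[0,0,0],0]
    - [[-0.7,0,0.94],[0,0,0],0]
    - [[-0.7,0,0.94],[0,0,0],0]
    - [[-0.7,0,0.94],[0,0,0],0]
    - [[-0.7,0,0.94],[0,0,0],0]

```text
time_s: 1.25
tool_pos: [0.4178, -0.1993, 0.2674]
eef_rot: [0.587, -0.587, 0.394, -0.394]
wrist_force: [0.4, -0.3, 0.0]
grip_width: 0.0461
```

step_arm:
  commands:
    - [[0,0,0],[0,-1,0],0]
    - [[0,0,0],[0,-1,0],0]
    - [[0,0,0],[0,-1,0],0]
    - [[0,0,0],[0,-1,0],0]
    - [[0,0,0],[0,-1,0],0]
    - [[0,0,0],[0,-1,0],0]
    - [[0,0,0],[0,-1,0],0]
    - [[0,0,0],[0,-1,0],0]
    - [[0,0,0],[0,-1,0],0]
    - [[0,0,0],[0,-1,0],0]
    - [[0,0,0],[0,-1,0],0]
    - [[0,0,0],[0,-1,0],0]

```text
time_s: 2.45
tool_pos: [0.4172, -0.2006, 0.2673]
eef_rot: [0.707, -0.706, -0.028, 0.028]
wrist_force: [0.2, -0.0, -0.3]
grip_width: 0.0459
```

step_arm:
  commands:
    - [[0,0,0],[0,-1,0],0]
    - [[0,0,0],[0,-1,0],0]
    - [[0,0,0],[0,-1,0],0]
    - [[0,0,0],[0,-1,0],0]
    - [[0,0,0],[0,-1,0],0]
    - [[0,0,0],[0,-1,0],0]
    - [[0,0,0],[0,-1,0],0]
    - [[0,0,0],[0,-1,0],0]
    - [[0,0,0],[0,-1,0],0]
    - [[0,0,0],[0,-1,0],0]
    - [[0,0,0],[0,-1,0],0]
    - [[0,0,0],[0,-1,0],0]

```text
time_s: 3.65
tool_pos: [0.4173, -0.2006, 0.2673]
eef_rot: [0.555, -0.555, -0.438, 0.438]
wrist_force: [-0.3, -0.2, -0.1]
grip_width: 0.046
```

step_arm:
  commands:
    - [[0,0,0],[0,-1,0],0]
    - [[0,0,0],[0,-1,0],0]

```text
time_s: 3.85
tool_pos: [0.4172, -0.2006, 0.2672]
eef_rot: [0.507, -0.506, -0.493, 0.494]
wrist_force: [-0.6, 0.3, -0.9]
grip_width: 0.0458
```

```bash
python3 - <<'E'
from h import *
s=sense(); print(s['time_s'],s['tool_pos'],s['qpos'].round(2)); print(Rq(s['eef_rot']).round(3))
snap('wrist','w1'); snap('side','s1')
E
```

```text
3.85 [ 0.41723417 -0.20057104  0.26724691] [-0.71 -0.16  1.85 -0.    1.46 -2.26]
[[ 0.026 -0.001 -1.   ]
 [ 1.     0.     0.026]
 [ 0.    -1.     0.001]]
```

View pics/w1.png

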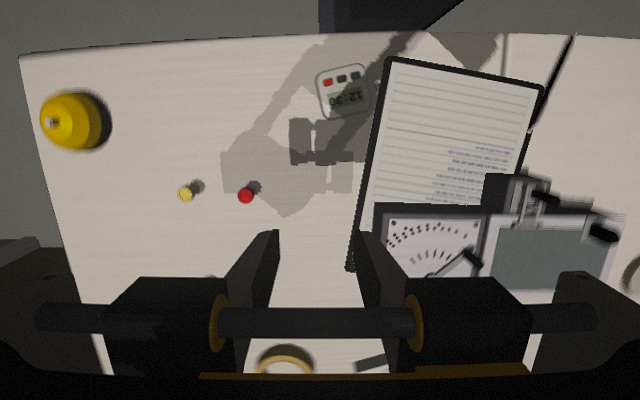

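View pics/s1.png

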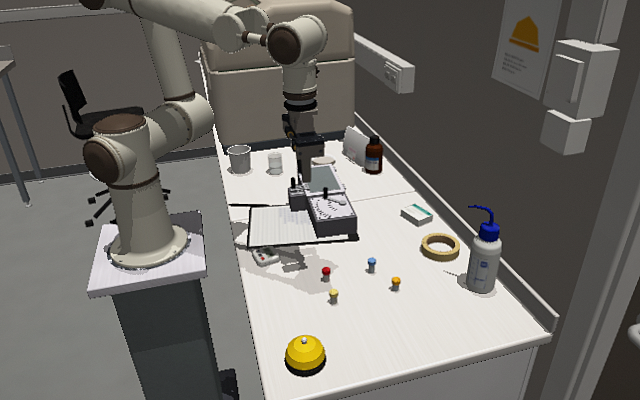

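step_arm:
  commands:
    - [[1,0,0],[0,0,0],0]
    - [[1,0,0],[0,0,0],0]
    - [[1,0,0],[0,0,0],0]
    - [[1,0,0],[0,0,0],0]
    - [[1,0,0],[0,0,0],0]
    - [[1,0,0],[0,0,0],0]
    - [[1,0,0],[0,0,0],0]
    - [[1,0,0],[0,0,0],0]
    - [[1,0,0],[0,0,0],0]
    - [[0,0,0],[0,0,0],0]
    - [[0,0,0],[0,0,0],0]

```text
time_s: 5.05
tool_pos: [0.4254, 0.0692, 0.2675]
eef_rot: [-0.507, 0.508, 0.492, -0.493]
wrist_force: [0.7, -0.1, 0.2]
grip_width: 0.0461
```

```bash
python3 - <<'E'
from h import *
s=sense(); print(s['time_s'],s['tool_pos'],s['qpos'].round(2)); print(Rq(s['eef_rot']).round(3))
snap('wrist','w2')
E
```

```text
5.05 [0.42540239 0.06923136 0.26745976] [-0.12 -0.26  1.93 -0.    1.47 -1.66]
[[ 0.03  -0.    -1.   ]
 [ 1.    -0.001  0.03 ]
 [-0.001 -1.     0.   ]]
```

View pics/w2.png

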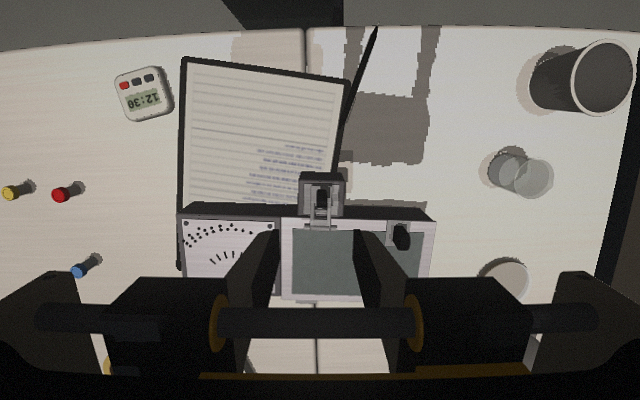

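```bash
python3 - <<'E'
from h import *
a=cv2.imread('pics/w2.png')[160:320,170:450]; cv2.imwrite('pics/w2z.png',cv2.resize(a,None,fx=2.85,fy=2.85,interpolation=cv2.INTER_CUBIC))
g=cv2.cvtColor(cv2.imread('pics/w2.png'),cv2.COLOR_BGR2GRAY)
print(g[205:235,380]);print(g[205:235,425]); print(g[240,420:445]); print(g[205:235,250]); print(g[280,420:445])
E
```

```text
[ 79  53  35  33  32  37  39  32  27  36  33  30  35  32  47 136 185 174
 175 175 177 178 174 172 175 180  89  95  99  99]
[100 102  98 159 159 162 162 175 125  32  35  35  36  35  38  42  95 174
 174 172 168 173 175 174 162 168 170 174 172 167]
[ 98  99 102 142 167 165 166 164 163 168 165 166 166 154 188 189 186 187
 187 188 187 187 187 186 189]
[ 32  36  37  38  35  35  39  35  35  40  47  68  83  93  96  39 162 186
 186 182 177 181 184 183 188 194  37  17  16 122]
[20 20 18 15 18 15 18 22 21 18 20 19 16 16 20 14 17 24 13 24 18 21 17 19
 15]
```

View pics/w2z.png

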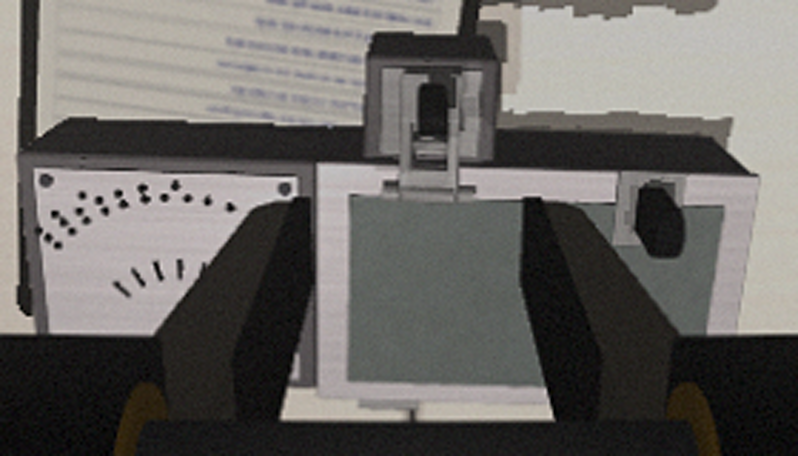

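```bash
python3 - <<'E'
from h import *
d=np.load('pics/w2.npz');P=d['P'];c=calibration('wrist');g=cv2.cvtColor(d['im'],cv2.COLOR_RGB2GRAY).astype(float)
pts=[]
for u in list(range(355,384))+list(range(412,432)):
    col=g[205:232,u]; 
    i=np.argmax(np.diff(np.convolve(col,[.5,.5],'same')[2:]))+2
    k=[j for j in range(3,25) if col[j]<105<=col[j+1]]
    if k: j=k[-1]; pts.append((u,205+j+(105-col[j])/(col[j+1]-col[j])))
pts=np.array(pts); X=onplane(c,P,pts,0.067)
p=np.polyfit(X[:,1],X[:,0],1); print('front line x= %.4f + %.4f*y'%(p[1],p[0]), np.std(X[:,0]-np.polyval(p,X[:,1])))
print(onplane(c,P,[[436,221.4],[281.2,217.2],[283,299.5]],0.067).round(4))
D=d['d']; C=cloud(c,P,D)
print('depth heights lid',C[265,320],C[230,370],C[230,300],'table',C[100,480],C[265,210])
E
```

```text
front line x= 0.4684 + 0.0638*y 0.00013270312936068096
[[0.4827 0.223  0.067 ]
 [0.4709 0.0253 0.067 ]
 [0.5915 0.0201 0.067 ]]
depth heights lid [0.53879323 0.07269293 0.06845426] [0.49133388 0.13797231 0.06781259] [0.34911653 0.07293573 0.42066525] table [0.3318477  0.29978643 0.00076669] [ 0.53901077 -0.07712652  0.0611927 ]
```

```bash
cat >> h.py <<'E'
O=np.array([0.5385,0.121]); yaw=-0.060
A=np.array([[np.cos(yaw),np.sin(yaw)],[-np.sin(yaw),np.cos(yaw)]])
def tocase(p): return np.r_[A@(np.array(p[:2])-O),p[2]]
def toworld(p): return np.r_[A.T@np.array(p[:2])+O,p[2]]
def go(target_case,s=None):
    s=s or sense(); Rm=Rq(s['eef_rot']); d=toworld(target_case)-s['tool_pos']
    # yaw error: tool x should be case y
    want=A.T@np.array([0,1.]); e=np.arctan2(want[1],want[0])-np.arctan2(Rm[1,0],Rm[0,0])
    print('t',s['time_s'],'case',tocase(s['tool_pos']).round(4),'units',(Rm.T@d/0.03).round(2),'turn y units',round(-np.degrees(e)/6,2),'F',s['wrist_force'].round(1),'w',s['grip_width'].round(4))
E
python3 -c "
from h import *
go([-.094,-.05,.095])"
```

```text
Traceback (most recent call last):
  File "h.py", line 45, in go
    print('t',s['time_s'],'case',tocase(s['tool_pos']).round(4),'units',(Rm.T@d/0.03).round(2),'turn y units',round(-np.degrees(e)/6,2),'F',s['wrist_force'].round(1),'w',s['grip_width'].round(4))
                                                                                                                                                                          ^^^^^^^^^^^^^^^^^^^^^
AttributeError: 'float' object has no attribute 'round'
```

step_arm:
  commands:
    - [[0.29,0.9,-0.5],[0,0.29,0],-0.1]
    - [[0,0.9,0],[0,0,0],-0.1]
    - [[0,0.9,0],[0,0,0],-0.1]
    - [[0,0,0],[0,0,0],-0.1]

```text
time_s: 5.5
tool_pos: [0.4382, 0.0765, 0.1829]
eef_rot: [0.518, -0.513, -0.482, 0.486]
wrist_force: [-0.0, 0.1, -0.2]
grip_width: 0.0416
```

```bash
python3 -c "
from h import *
go([-.094,-.05,.095])
snap('wrist','w3')"
```

```text
Traceback (most recent call last):
  File "h.py", line 45, in go
    print('t',s['time_s'],'case',tocase(s['tool_pos']).round(4),'units',(Rm.T@d/0.03).round(2),'turn y units',round(-np.degrees(e)/6,2),'F',s['wrist_force'].round(1),'w',s['grip_width'].round(4))
                                                                                                                                                                          ^^^^^^^^^^^^^^^^^^^^^
AttributeError: 'float' object has no attribute 'round'
```

```bash
sed -i "s/s\['grip_width'\].round(4)/round(s['grip_width'],4)/" h.py; python3 -c "
from h import *
go([-.094,-.05,.095])
snap('wrist','w3')"
```

```text
t 5.5 case [-0.0975 -0.0505  0.1829] units [ 0.02  2.93 -0.14] turn y units -0.03 F [-0.   0.1 -0.2] w 0.0416
```

View pics/w3.png

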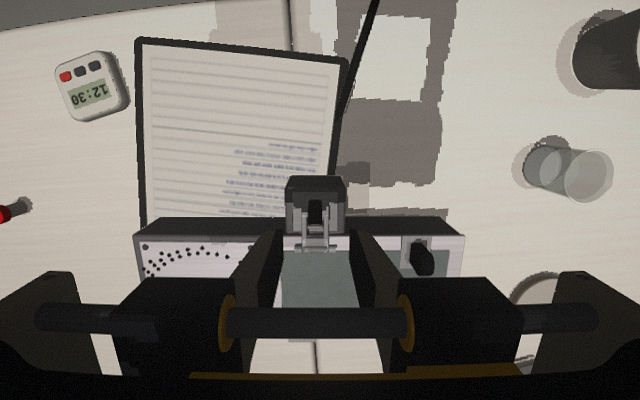

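step_arm:
  commands:
    - [[0,0.7,-0.14],[0,0,0],-0.1]
    - [[0,0.7,0],[0,0,0],-0.1]
    - [[0,0.7,0],[0,0,0],-0.1]
    - [[0,0.5,0],[0,0,0],-0.1]
    - [[0,0.32,0],[0,0,0],-0.1]
    - [[0,0,0],[0,0,0],-0.1]

```text
time_s: 6.15
tool_pos: [0.4451, 0.0767, 0.0992]
eef_rot: [0.515, -0.515, -0.484, 0.485]
wrist_force: [-0.8, 0.2, -0.5]
grip_width: 0.0412
```

step_arm:
  commands:
    - [[0,0,0],[0,0,0],-1]
    - [[0,0,0],[0,0,0],-1]
    - [[0,0,0],[0,0,0],-1]
    - [[0,0,0],[0,0,0],-1]
    - [[0,0,0],[0,0,0],-1]
  force: 10

```text
time_s: 6.65
tool_pos: [0.4454, 0.0754, 0.0997]
eef_rot: [-0.513, 0.516, 0.484, -0.486]
wrist_force: [-2.3, -8.3, 3.1]
grip_width: 0.0118
```

```bash
python3 -c "
from h import *
go([-.094,-.05,.095])
snap('wrist','w4');snap('side','s4',(250,150,380,250),6)
c0=np.array([-.05,.07]);r=.0516;a0=np.arctan2(27,44)
prev=None
for t in np.arange(0,2.01,.2):
    p=c0+r*np.array([-np.cos(a0+t),np.sin(a0+t)])
    if prev is not None: print(round(t,1),'case x,z',(p*1e3).round(1),'dz_tool',round(-(p-prev)[0]/.03,2),'dy_tool',round(-(p-prev)[1]/.03,2))
    prev=p
"
```

```text
t 6.65 case [-0.0902 -0.0511  0.0997] units [0.04 0.16 0.13] turn y units 0.01 F [-2.3 -8.3  3.1] w 0.0118
0.2 case x,z [-87.7 105.2] dz_tool -0.21 dy_tool -0.27
0.4 case x,z [-80. 112.] dz_tool -0.26 dy_tool -0.23
0.6 case x,z [-71.1 117.1] dz_tool -0.3 dy_tool -0.17
0.8 case x,z [-61.3 120.4] dz_tool -0.33 dy_tool -0.11
1.0 case x,z [-51.1 121.6] dz_tool -0.34 dy_tool -0.04
1.2 case x,z [-40.8 120.8] dz_tool -0.34 dy_tool 0.03
1.4 case x,z [-30.9 117.9] dz_tool -0.33 dy_tool 0.09
1.6 case x,z [-21.7 113.2] dz_tool -0.3 dy_tool 0.16
1.8 case x,z [-13.7 106.7] dz_tool -0.27 dy_tool 0.22
2.0 case x,z [-7.2 98.8] dz_tool -0.22 dy_tool 0.26
```

View pics/w4.png

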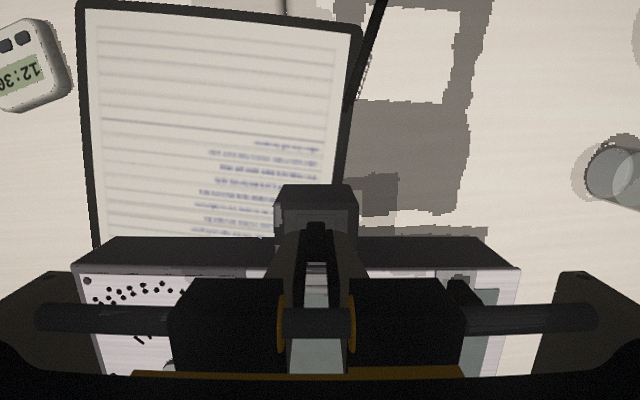

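View pics/s4.png

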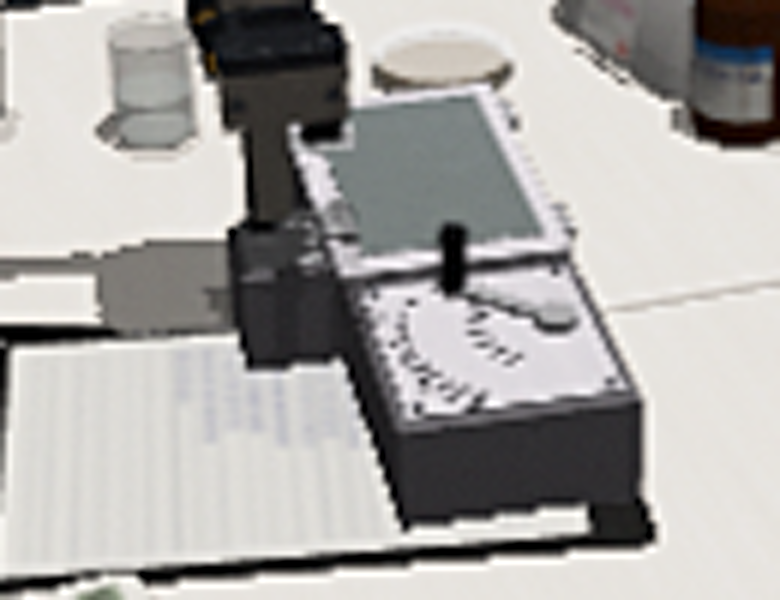

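```bash
python3 -c "
from h import *
r=51.2;a0=.667
prev=None
for t in np.arange(0,1.9,.17):
    p=r*np.array([-np.cos(a0+t),np.sin(a0+t)])
    if prev is not None: print(round(t,2),p.round(1),'dy_tool',round(-(p-prev)[1]/30,2),'dz_tool',round(-(p-prev)[0]/30,2))
    prev=p
"
```

```text
0.17 [-34.3  38. ] dy_tool -0.21 dz_tool -0.2
0.34 [-27.4  43.3] dy_tool -0.18 dz_tool -0.23
0.51 [-19.6  47.3] dy_tool -0.13 dz_tool -0.26
0.68 [-11.4  49.9] dy_tool -0.09 dz_tool -0.28
0.85 [-2.8 51.1] dy_tool -0.04 dz_tool -0.29
1.02 [ 5.9 50.9] dy_tool 0.01 dz_tool -0.29
1.19 [14.5 49.1] dy_tool 0.06 dz_tool -0.28
1.36 [22.6 46. ] dy_tool 0.11 dz_tool -0.27
1.53 [30.  41.5] dy_tool 0.15 dz_tool -0.25
1.7 [36.6 35.8] dy_tool 0.19 dz_tool -0.22
1.87 [42.1 29.1] dy_tool 0.22 dz_tool -0.18
```

step_arm:
  commands:
    - [[-0.02,-0.21,-0.2],[0,0,0],-1]
    - [[0,-0.18,-0.23],[0,0,0],-1]
    - [[0,-0.13,-0.26],[0,0,0],-1]
    - [[0,-0.09,-0.28],[0,0,0],-1]
    - [[0,-0.04,-0.29],[0,0,0],-1]
    - [[0,0.01,-0.29],[0,0,0],-1]
    - [[0,0.06,-0.28],[0,0,0],-1]
    - [[0,0.11,-0.27],[0,0,0],-1]
    - [[0,0.15,-0.25],[0,0,0],-1]
    - [[0,0.19,-0.22],[0,0,0],-1]
    - [[0,0.1,-0.08],[0,0,0],-1]
    - [[0,0,0],[0,0,0],-1]

```text
time_s: 7.95
tool_pos: [0.5277, 0.07, 0.1021]
eef_rot: [-0.512, 0.517, 0.486, -0.484]
wrist_force: [3.3, -5.5, 4.7]
grip_width: 0.0122
```

```bash
python3 -c "
from h import *
go([-.05,-.05,.15])
snap('wrist','w5');snap('side','s5',(250,130,380,230),6)
"
```

```text
t 7.95 case [-0.0077 -0.0516  0.1021] units [ 0.05 -1.61  1.4 ] turn y units -0.0 F [ 3.3 -5.5  4.7] w 0.0122
```

View pics/s5.png

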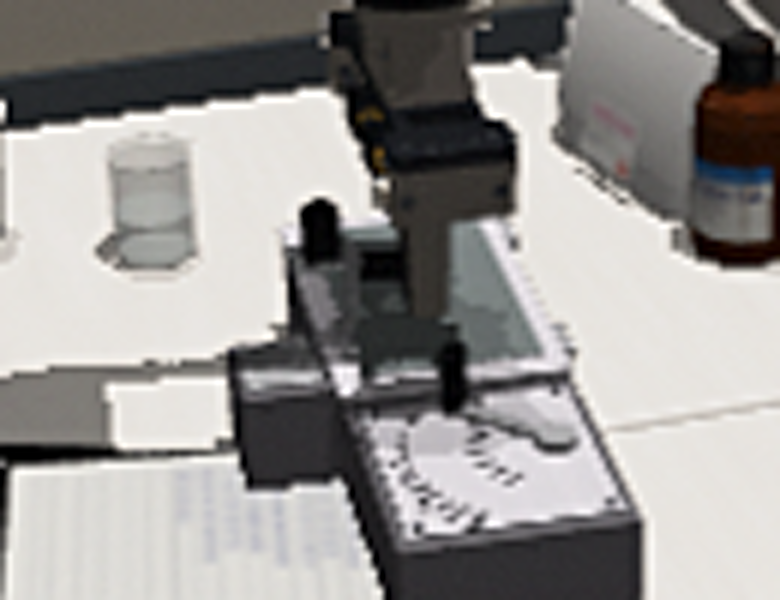

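step_arm:
  commands:
    - [[0,0,0],[0,0,0],-0.2]
    - [[0,0,0],[0,0,0],-0.2]
    - [[0,0,0],[0,0,0],-0.2]
    - [[0,0,0],[0,0,0],-0.2]
    - [[0,-0.6,0],[0,0,0],-0.2]
    - [[0,-0.8,0],[0,0,0],-0.2]
    - [[0,-0.8,0],[0,0,0],-0.2]
    - [[0,0,0.5],[0,0,0],-0.2]
    - [[0,0,0.5],[0,0,0],-0.2]
    - [[0,0,0],[0,0,0],-0.2]
    - [[0,0,0],[0,0,0],-0.2]

```text
time_s: 9.15
tool_pos: [0.4945, 0.0736, 0.1658]
eef_rot: [-0.515, 0.515, 0.485, -0.485]
wrist_force: [-0.2, -0.0, 0.4]
grip_width: 0.0365
```

```bash
python3 -c "
from h import *
go([-.045,.05,.091])
snap('wrist','w6');snap('side','s6',(250,130,380,230),6)
"
```

```text
t 9.15 case [-0.0411 -0.05    0.1658] units [3.33 2.49 0.13] turn y units -0.0 F [-0.2 -0.   0.4] w 0.0365
```

View pics/s6.png

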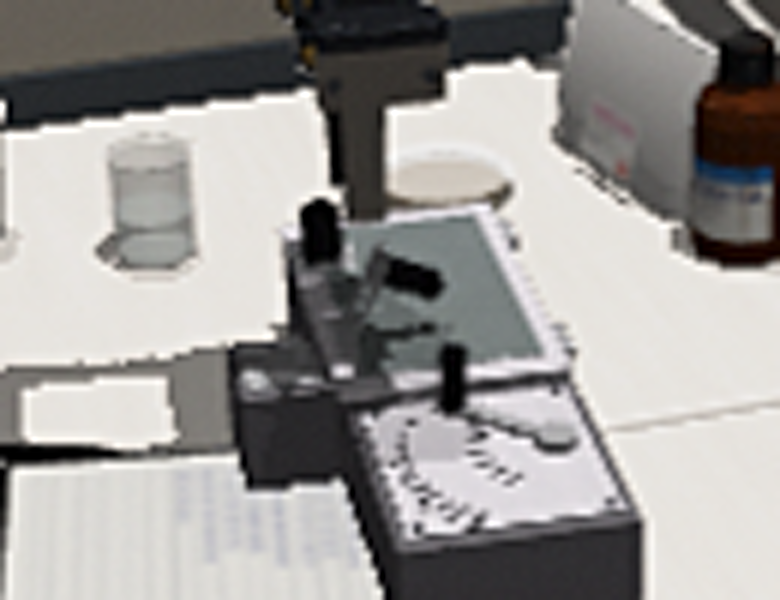

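View pics/w6.png

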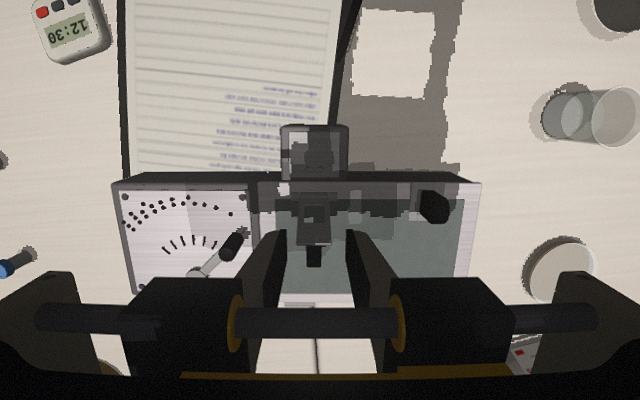

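step_arm:
  commands:
    - [[0.9,0,0.13],[0,0,0],-0.2]
    - [[0.9,0,0],[0,0,0],-0.2]
    - [[0.9,0,0],[0,0,0],-0.2]
    - [[0.6,0,0],[0,0,0],-0.2]
    - [[0,0,0],[0,0,0],-0.2]
    - [[0,0.8,0],[0,0,0],-0.2]
    - [[0,0.8,0],[0,0,0],-0.2]
    - [[0,0.6,0],[0,0,0],-0.2]
    - [[0,0.2,0],[0,0,0],-0.2]
    - [[0,0,0],[0,0,0],-0.2]
    - [[0,0,0],[0,0,0],-0.2]

```text
time_s: 10.35
tool_pos: [0.4973, 0.1723, 0.0948]
eef_rot: [-0.515, 0.515, 0.485, -0.484]
wrist_force: [-0.4, 0.4, -0.8]
grip_width: 0.0365
```

```bash
python3 -c "
from h import *
go([-.045,.05,.091])
snap('wrist','w7');snap('side','s7',(250,130,380,230),6)
"
```

```text
t 10.35 case [-0.0442  0.0487  0.0948] units [0.04 0.13 0.03] turn y units -0.01 F [-0.4  0.4 -0.8] w 0.0365
```

View pics/w7.png

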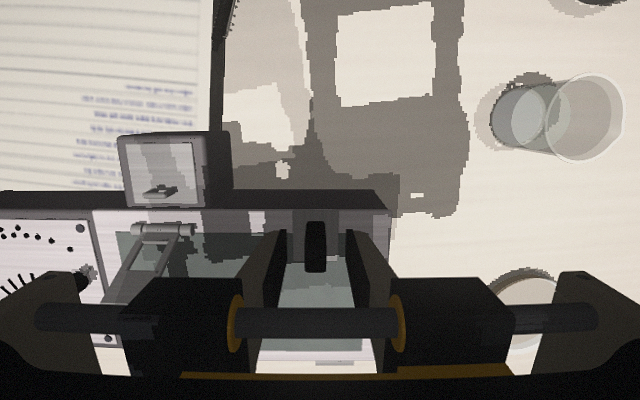

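step_arm:
  commands:
    - [[0,0.13,0],[0,0,0],-0.2]
    - [[0,0,0],[0,0,0],-1]
    - [[0,0,0],[0,0,0],-1]
    - [[0,0,0],[0,0,0],-1]
    - [[0,0,0],[0,0,0],-1]
    - [[0,0,0],[0,0,0],-1]
  force: 15

```text
time_s: 11.05
tool_pos: [0.4965, 0.172, 0.0901]
eef_rot: [-0.515, 0.515, 0.484, -0.485]
wrist_force: [-0.8, -5.0, 0.9]
grip_width: 0.0116
```

```bash
python3 -c "
from h import *
go([-.045,.05,.091])
s=sense();p=tocase(s['tool_pos']); v=np.array([60-p[0]*1e3, p[2]*1e3+2-61]); r=np.hypot(*v);a0=np.arctan2(v[1],v[0]);print(v,r,a0)
prev=None
for i in range(0,21):
    t=i*.085
    q=r*np.array([-np.cos(a0+t),np.sin(a0+t)])
    if prev is not None: print(round(t,3),q.round(1),'dy',round(-(q-prev)[1]/30,2),'dz',round(-(q-prev)[0]/30,2))
    prev=q
"
```

```text
t 11.05 case [-0.045   0.0484  0.0901] units [ 0.05 -0.03 -0.  ] turn y units -0.0 F [-0.8 -5.   0.9] w 0.0116
[105.02872777  31.071242  ] 109.5283330335793 0.28763192506679935
0.085 [-102.    39.9] dy -0.29 dz -0.1
0.17 [-98.3  48.4] dy -0.28 dz -0.13
0.255 [-93.8  56.6] dy -0.27 dz -0.15
0.34 [-88.7  64.3] dy -0.26 dz -0.17
0.425 [-82.9  71.6] dy -0.24 dz -0.19
0.51 [-76.5  78.4] dy -0.23 dz -0.21
0.595 [-69.6  84.6] dy -0.21 dz -0.23
0.68 [-62.1  90.2] dy -0.19 dz -0.25
0.765 [-54.2  95.2] dy -0.16 dz -0.26
0.85 [-46.   99.4] dy -0.14 dz -0.28
0.935 [-37.4 103. ] dy -0.12 dz -0.29
1.02 [-28.5 105.8] dy -0.09 dz -0.3
1.105 [-19.4 107.8] dy -0.07 dz -0.3
1.19 [-10.2 109.1] dy -0.04 dz -0.31
1.275 [ -0.9 109.5] dy -0.02 dz -0.31
1.36 [  8.4 109.2] dy 0.01 dz -0.31
1.445 [ 17.6 108.1] dy 0.04 dz -0.31
1.53 [ 26.8 106.2] dy 0.06 dz -0.3
1.615 [ 35.7 103.6] dy 0.09 dz -0.3
1.7 [ 44.3 100.1] dy 0.11 dz -0.29
```

step_arm:
  commands:
    - [[-0.03,-0.29,-0.1],[0,0,0],-1]
    - [[0,-0.28,-0.13],[0,0,0],-1]
    - [[0,-0.27,-0.15],[0,0,0],-1]
    - [[0,-0.26,-0.17],[0,0,0],-1]
    - [[0,-0.24,-0.19],[0,0,0],-1]
    - [[0,-0.23,-0.21],[0,0,0],-1]
    - [[0,-0.21,-0.23],[0,0,0],-1]
    - [[0,-0.19,-0.25],[0,0,0],-1]
    - [[0,-0.16,-0.26],[0,0,0],-1]
    - [[0,-0.14,-0.28],[0,0,0],-1]
    - [[0,-0.12,-0.29],[0,0,0],-1]
    - [[0,-0.09,-0.3],[0,0,0],-1]

```text
time_s: 12.25
tool_pos: [0.5742, 0.167, 0.1651]
eef_rot: [-0.515, 0.515, 0.485, -0.484]
wrist_force: [-2.6, -0.1, 1.1]
grip_width: 0.0113
```

step_arm:
  commands:
    - [[0,-0.07,-0.3],[0,0,0],-1]
    - [[0,-0.04,-0.31],[0,0,0],-1]
    - [[0,-0.02,-0.31],[0,0,0],-1]
    - [[0,0.01,-0.31],[0,0,0],-1]
    - [[0,0.04,-0.31],[0,0,0],-1]
    - [[0,0.06,-0.3],[0,0,0],-1]
    - [[0,0.09,-0.3],[0,0,0],-1]
    - [[0,0.11,-0.29],[0,0,0],-1]
    - [[0,0,0],[0,0,0],-1]
    - [[0,0,0],[0,0,0],-1]

```text
time_s: 13.25
tool_pos: [0.647, 0.1624, 0.1592]
eef_rot: [-0.514, 0.516, 0.485, -0.484]
wrist_force: [3.4, -1.6, 1.7]
grip_width: 0.0121
```

```bash
python3 -c "
from h import *
go([-.045,.05,.091])
snap('wrist','w8');snap('side','s8',(230,100,430,250),4)
"
```

```text
t 13.25 case [0.1058 0.0478 0.1592] units [0.07 2.26 5.03] turn y units -0.01 F [ 3.4 -1.6  1.7] w 0.0121
```

View pics/s8.png

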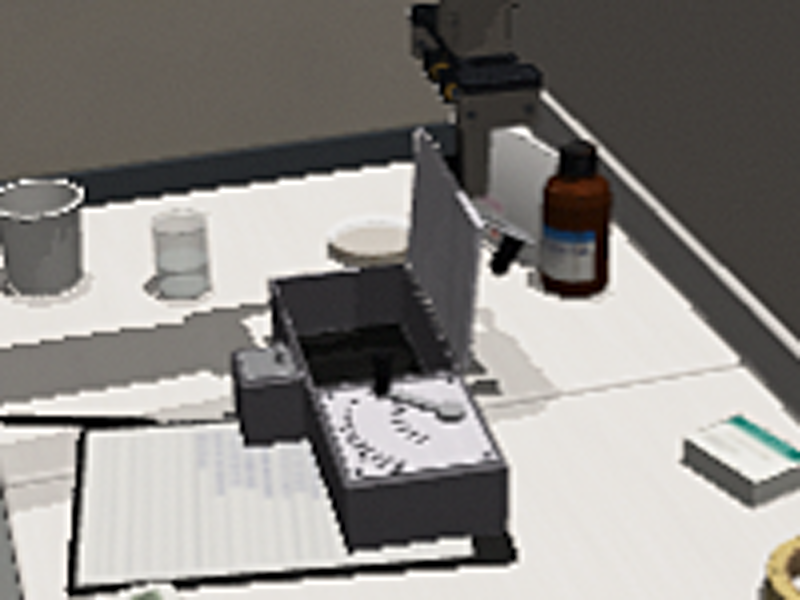

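step_arm:
  commands:
    - [[0,0,0],[0,0,0],-0.2]
    - [[0,0,0],[0,0,0],-0.2]
    - [[0,0,0],[0,0,0],-0.2]
    - [[0,0,0],[0,0,0],-0.2]
    - [[0,-0.6,0],[0,0,0],-0.2]
    - [[0,-0.9,0],[0,0,0],-0.2]
    - [[0,-0.9,0],[0,0,0],-0.2]
    - [[0,-0.9,0],[0,0,0],-0.2]
    - [[0,-0.9,0],[0,0,0],-0.2]
    - [[-0.8,0,0.8],[0,0,0],-0.2]
    - [[-1,0,1],[0,0,0],-0.2]
    - [[-1,0,1],[0,0,0],-0.2]

```text
time_s: 14.55
tool_pos: [0.5557, 0.0833, 0.2848]
eef_rot: [0.515, -0.515, -0.485, 0.485]
wrist_force: [0.4, -0.6, 0.4]
grip_width: 0.0369
```

step_arm:
  commands:
    - [[-1,0,1],[0,0,0],0.2]
    - [[-1,0,1],[0,0,0],0.2]
    - [[-1,0,1],[0,0,0],0.2]
    - [[-1,0,1],[0,0,0],0.2]
    - [[-1,0,0],[0,0,0],0.2]
    - [[-1,0,0],[0,0,0],0.2]
    - [[-1,0,0],[0,0,0],0.2]
    - [[-1,0,0],[0,0,0],0.2]
    - [[-1,0,0],[0,0,0],0.2]
    - [[-1,0,0],[0,0,0],0.2]
    - [[0,0,0],[0,0,0],0.2]
    - [[0,0,0],[0,0,0],0.2]

```text
time_s: 15.75
tool_pos: [0.4188, -0.2081, 0.2848]
eef_rot: [0.516, -0.515, -0.485, 0.484]
wrist_force: [-0.2, 0.1, 0.5]
grip_width: 0.0553
```

```bash
python3 -c "
from h import *
go([-.045,.05,.091])
print(sense()['tool_pos'])
snap('wrist','w9');snap('side','s9')
"
```

```text
t 15.75 case [-0.0998 -0.3357  0.2848] units [12.85  6.47 -1.81] turn y units -0.01 F [-0.2  0.1  0.5] w 0.0553
[ 0.41877111 -0.20812125  0.28476937]
```

View pics/s9.png

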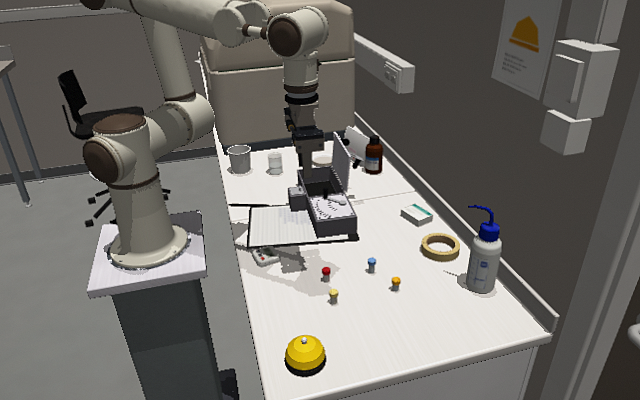

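View pics/w9.png

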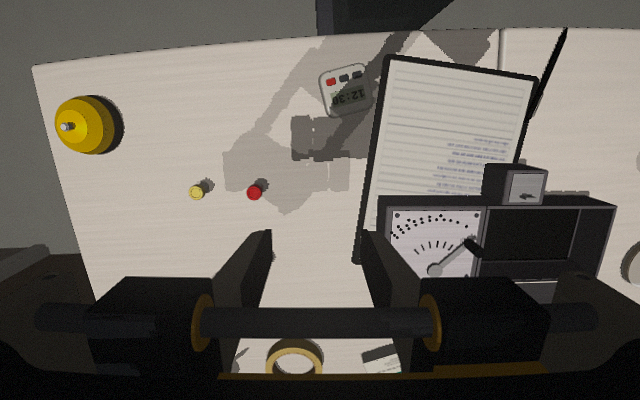

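```bash
cat >> h.py <<'E'
HT=dict(amber=.033,red=.036,sky=.039,cream=.035,blue=.034)
HUE=dict(amber=(14,24,170),red=(-6,6,150),sky=(98,118,90),cream=(24,34,70),blue=(110,130,90))
def vials(n,tag,vmin=70):
    d=np.load(f'pics/{tag}.npz');P=d['P'];c=calibration(n);hsv=cv2.cvtColor(d['im'],cv2.COLOR_RGB2HSV).astype(int)
    for k,(a,b,smin) in HUE.items():
        h=hsv[...,0]; h=np.where(h>170,h-180,h) if a<0 else h
        m=(h>=a)&(h<=b)&(hsv[...,1]>smin)&(hsv[...,2]>vmin)
        for ce,st in blobs(m,12):
            X=onplane(c,P,[ce],HT[k]-.006)[0]
            if .3<X[0]<.75 and -.6<X[1]<.0 and st[4]<900: print(n,k,ce.round(1),st[2:5],X.round(4),'case',tocase(X).round(4))
E
python3 -c "
from h import *
vials('side','s9');vials('wrist','w9')"
```

```text
side amber [395.7 280.6] [ 8  8 55] [ 0.5922 -0.3796  0.027 ] case [ 0.0837 -0.4965  0.027 ]
side amber [291.1 343.1] [ 8 11 27] [ 0.3078 -0.5001  0.027 ] case [-0.1931 -0.6338  0.027 ]
side amber [304.3 361.7] [ 40  22 314] [ 0.3226 -0.5552  0.027 ] case [-0.175  -0.6879  0.027 ]
side red [325.9 270.5] [ 8  8 51] [ 0.4406 -0.2951  0.03  ] case [-0.0727 -0.4212  0.03  ]
side sky [371.1 261.1] [ 7  8 45] [ 0.5597 -0.2969  0.033 ] case [ 0.0462 -0.4158  0.033 ]
side cream [333.2 291.4] [ 8  6 39] [ 0.436  -0.3743  0.029 ] case [-0.0726 -0.5005  0.029 ]
wrist amber [439.  332.5] [ 3 21 51] [ 0.7057 -0.0144  0.027 ] case [ 0.175  -0.1251  0.027 ]
wrist red [253.5 192.5] [ 15  14 163] [ 0.4418 -0.2969  0.03  ] case [-0.0715 -0.423   0.03  ]
wrist cream [195.8 192. ] [ 14  14 142] [ 0.436  -0.3806  0.029 ] case [-0.0722 -0.5069  0.029 ]
```

step_arm:
  commands:
    - [[-1,0.6,-0.3],[0,0,0],0]
    - [[-1,0.9,-0.3],[0,0,0],0]
    - [[-0.9,0.9,-0.34],[0,0,0],0]
    - [[0,0.9,0],[0,0,0],0]
    - [[0,0.9,0],[0,0,0],0]
    - [[0,0.9,0],[0,0,0],0]
    - [[0,0.7,0],[0,0,0],0]
    - [[0,0,0],[0,0,0],0]
    - [[0,0,0],[0,0,0],0]

```text
time_s: 16.75
tool_pos: [0.4423, -0.2961, 0.1115]
eef_rot: [-0.515, 0.515, 0.485, -0.485]
wrist_force: [0.0, 0.2, 0.1]
grip_width: 0.0459
```

```bash
python3 -c "
from h import *
go([-.0715,-.423,.028])
snap('wrist','w10');snap('side','s10'); vials('wrist','w10');vials('side','s10')
"
```

```text
t 16.75 case [-0.071  -0.4222  0.1115] units [-0.03  2.78  0.02] turn y units 0.01 F [0.  0.2 0.1] w 0.0459
wrist amber [421.  333.6] [ 3 21 46] [ 0.5757 -0.1993  0.027 ] case [ 0.0563 -0.3175  0.027 ]
wrist amber [246.3 361.9] [ 6 13 47] [ 0.6    -0.3747  0.027 ] case [ 0.0911 -0.4911  0.027 ]
wrist red [456.3  19.4] [ 15  14 126] [ 0.3026 -0.1843  0.03  ] case [-0.2172 -0.3189  0.03  ]
wrist red [313.1 211.1] [ 23  23 239] [ 0.4422 -0.2971  0.03  ] case [-0.071  -0.4231  0.03  ]
wrist sky [319.8 340.8] [19  7 83] [ 0.572  -0.2985  0.033 ] case [ 0.0586 -0.4168  0.033 ]
wrist cream [53.6 74. ] [20 10 60] [ 0.3186 -0.4932  0.029 ] case [-0.1827 -0.6263  0.029 ]
wrist cream [65.2 98.6] [ 9  5 18] [ 0.3378 -0.4879  0.029 ] case [-0.1638 -0.6198  0.029 ]
wrist cream [ 59.8 128.5] [ 7  6 13] [ 0.3604 -0.4989  0.029 ] case [-0.1406 -0.6294  0.029 ]
wrist cream [ 46.6 134.2] [ 8 13 26] [ 0.3638 -0.5121  0.029 ] case [-0.1364 -0.6424  0.029 ]
wrist cream [ 54.8 132.1] [ 9  5 13] [ 0.3628 -0.5041  0.029 ] case [-0.1379 -0.6345  0.029 ]
wrist cream [ 53.5 137.4] [ 5  6 13] [ 0.3669 -0.5065  0.029 ] case [-0.1337 -0.6366  0.029 ]
wrist cream [204.8 203.9] [ 5  7 12] [ 0.431  -0.3874  0.029 ] case [-0.0768 -0.5139  0.029 ]
wrist cream [216.4 203.9] [ 5  8 14] [ 0.4315 -0.3775  0.029 ] case [-0.0769 -0.5041  0.029 ]
side amber [395.7 280.5] [ 8  8 54] [ 0.5925 -0.3794  0.027 ] case [ 0.0839 -0.4963  0.027 ]
side amber [291.8 341.9] [ 8  8 19] [ 0.3098 -0.4971  0.027 ] case [-0.1912 -0.6307  0.027 ]
side amber [304.3 361.6] [ 40  22 314] [ 0.3227 -0.5548  0.027 ] case [-0.1749 -0.6875  0.027 ]
side red [325.2 270.9] [ 7  8 40] [ 0.4383 -0.2962  0.03  ] case [-0.075  -0.4224  0.03  ]
side sky [371.1 261.1] [ 7  8 45] [ 0.5597 -0.2969  0.033 ] case [ 0.0462 -0.4158  0.033 ]
side cream [332.8 291.6] [ 9  7 37] [ 0.435  -0.3746  0.029 ] case [-0.0736 -0.5009  0.029 ]
```

View pics/w10.png

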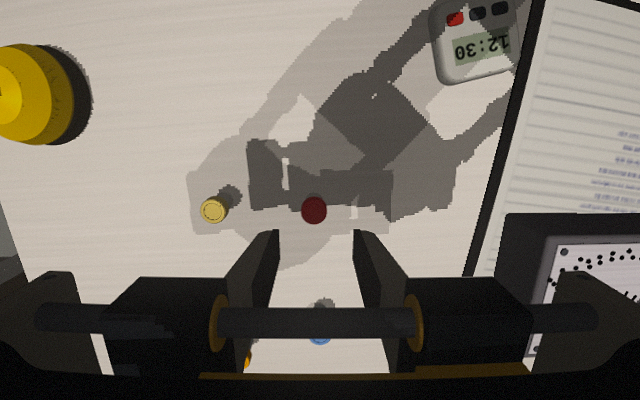

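step_arm:
  commands:
    - [[-0.03,0.8,0],[0,0,0],0]
    - [[0,0.8,0],[0,0,0],0]
    - [[0,0.7,0],[0,0,0],0]
    - [[0,0.48,0],[0,0,0],0]
    - [[0,0,0],[0,0,0],0]
    - [[0,0,0],[0,0,0],-1]
    - [[0,0,0],[0,0,0],-1]
    - [[0,0,0],[0,0,0],-1]
    - [[0,0,0],[0,0,0],-1]
    - [[0,0,0],[0,0,0],-1]
  force: 10

```text
time_s: 17.85
tool_pos: [0.4425, -0.2984, 0.0287]
eef_rot: [-0.514, 0.516, 0.485, -0.485]
wrist_force: [0.1, 0.9, 5.3]
grip_width: 0.0214
```

step_arm:
  commands:
    - [[0,-0.5,0],[0,0,0],-1]
    - [[0,-0.9,0],[0,0,0],-1]
    - [[0,-0.9,0],[0,0,0],-1]
    - [[0,-0.9,0],[0,0,0],-1]
    - [[0,-0.9,0],[0,0,0],-1]
    - [[0,-0.9,0],[0,0,0],-1]
    - [[0,0,0],[0,0,0],-1]
    - [[0,0,0],[0,0,0],-1]

```text
time_s: 18.65
tool_pos: [0.4419, -0.2978, 0.178]
eef_rot: [-0.515, 0.515, 0.485, -0.485]
wrist_force: [-0.3, -0.1, -1.0]
grip_width: 0.0213
```

```bash
python3 -c "
from h import *
go([.025,-.03,.18])
snap('wrist','w11')
snap('side','s11',(230,130,430,280),4)
"
```

```text
t 18.65 case [-0.0714 -0.4238  0.178 ] units [13.13 -0.07 -3.21] turn y units -0.0 F [-0.3 -0.1 -1. ] w 0.0213
```

View pics/w11.png

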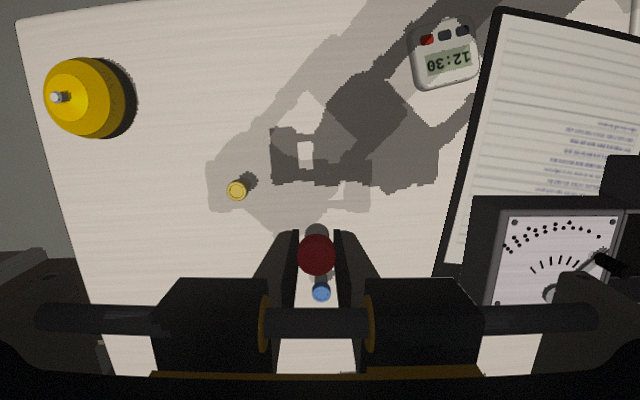

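View pics/s11.png

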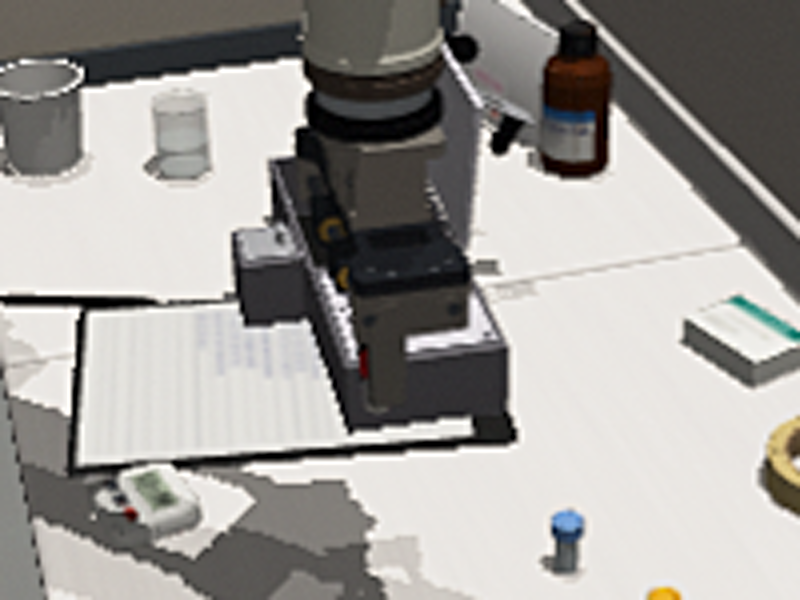

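step_arm:
  commands:
    - [[1,0,-0.2],[0,0,0],-1]
    - [[1,0,-0.25],[0,0,0],-1]
    - [[1,0,-0.25],[0,0,0],-1]
    - [[1,0,-0.25],[0,0,0],-1]
    - [[1,0,-0.25],[0,0,0],-1]
    - [[1,0,-0.25],[0,0,0],-1]
    - [[1,0,-0.25],[0,0,0],-1]
    - [[1,0,-0.25],[0,0,0],-1]
    - [[1,0,-0.25],[0,0,0],-1]
    - [[1,0,-0.25],[0,0,0],-1]
    - [[1,0,-0.25],[0,0,0],-1]
    - [[1,0,0],[0,0,0],-1]

```text
time_s: 19.95
tool_pos: [0.5439, 0.058, 0.1757]
eef_rot: [0.516, -0.514, -0.484, 0.485]
wrist_force: [0.0, 0.7, -0.5]
grip_width: 0.0214
```

step_arm:
  commands:
    - [[1,0,0],[0,0,0],-1]
    - [[1,0,0],[0,0,0],-1]
    - [[1,0,0],[0,0,0],-1]
    - [[0.5,0,0],[0,0,0],-1]
    - [[0,0,0],[0,0,0],-1]
    - [[0,0,0],[0,0,0],-1]

```text
time_s: 20.55
tool_pos: [0.5504, 0.1607, 0.1768]
eef_rot: [0.515, -0.515, -0.484, 0.485]
wrist_force: [0.2, -1.4, 1.1]
grip_width: 0.0213
```

```bash
python3 -c "
from h import *
go([.010,.04,.037])
snap('wrist','w12')
snap('side','s12',(230,80,430,230),4)
"
```

```text
t 20.55 case [0.0095 0.0404 0.1768] units [-0.01  4.66 -0.02] turn y units -0.0 F [ 0.2 -1.4  1.1] w 0.0213
```

View pics/w12.png

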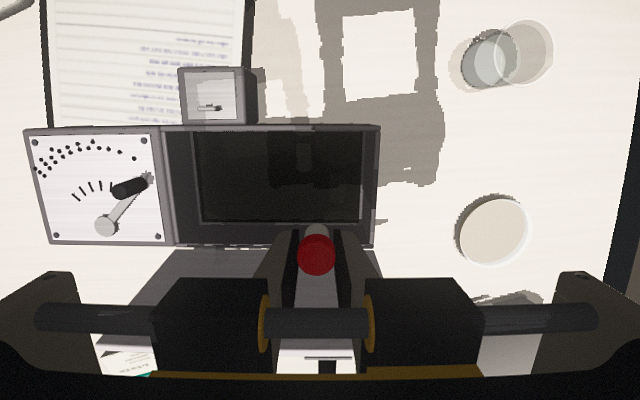

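View pics/s12.png

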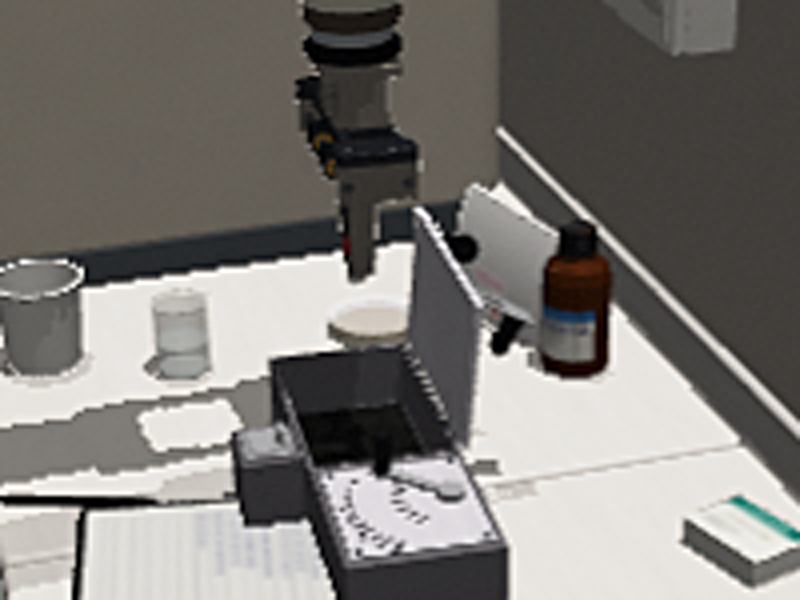

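step_arm:
  commands:
    - [[0,0.7,0.1],[0,0,0],-1]
    - [[0,0.9,0],[0,0,0],-1]
    - [[0,0.9,0],[0,0,0],-1]
    - [[0,0.9,0],[0,0,0],-1]
    - [[0,0.7,0],[0,0,0],-1]
    - [[0,0.5,0],[0,0,0],-1]
    - [[0,0,0],[0,0,0],-1]
    - [[0,0,0],[0,0,0],-1]

```text
time_s: 21.45
tool_pos: [0.5483, 0.1612, 0.0402]
eef_rot: [-0.515, 0.515, 0.485, -0.484]
wrist_force: [-0.0, 0.6, -0.4]
grip_width: 0.0208
```

step_arm:
  commands:
    - [[0,0,0],[0,0,0],-0.3]
    - [[0,0,0],[0,0,0],-0.3]
    - [[0,0,0],[0,0,0],-0.3]
    - [[0,0,0],[0,0,0],-0.3]
    - [[0,-0.5,0],[0,0,0],-0.3]
    - [[0,-0.9,0],[0,0,0],-0.3]
    - [[0,-0.9,0],[0,0,0],-0.3]
    - [[0,-0.9,0],[0,0,0],-0.3]
    - [[0,-0.9,0.3],[0,0,0],-0.3]
    - [[-1,-0.9,0.3],[0,0,0],0]
    - [[-1,0,0.3],[0,0,0],0]
    - [[-1,0,0.3],[0,0,0],0]

```text
time_s: 22.65
tool_pos: [0.5069, 0.0732, 0.1922]
eef_rot: [-0.514, 0.516, 0.486, -0.484]
wrist_force: [-0.1, -0.4, -0.5]
grip_width: 0.046
```

step_arm:
  commands:
    - [[-1,0,0.3],[0,0,0],0]
    - [[-1,0,0.3],[0,0,0],0]
    - [[-1,0,0.3],[0,0,0],0]
    - [[-1,0,0.3],[0,0,0],0]
    - [[-1,0,0.3],[0,0,0],0]
    - [[-1,0,0],[0,0,0],0]
    - [[-1,0,0],[0,0,0],0]
    - [[-1,0,0],[0,0,0],0]
    - [[-1,0,0],[0,0,0],0]
    - [[-1,0,0],[0,0,0],0]
    - [[-1,0,0],[0,0,0],0]
    - [[-1,0,0],[0,0,0],0]

```text
time_s: 23.85
tool_pos: [0.4397, -0.2839, 0.1909]
eef_rot: [-0.514, 0.515, 0.485, -0.485]
wrist_force: [0.6, -0.5, 0.1]
grip_width: 0.046
```

step_arm:
  commands:
    - [[-1,0,0],[0,0,0],0]
    - [[-1,0,0],[0,0,0],0]
    - [[0,0,0],[0,0,0],0]
    - [[0,0,0],[0,0,0],0]

```text
time_s: 24.25
tool_pos: [0.4361, -0.3425, 0.1903]
eef_rot: [-0.515, 0.515, 0.485, -0.484]
wrist_force: [-0.5, -0.3, 0.6]
grip_width: 0.0461
```

```bash
python3 -c "
from h import *
go([-.072,-.506,.028])
snap('wrist','w13');snap('scene','c13',(220,160,380,280),5);snap('side','s13')
vials('wrist','w13');vials('side','s13')
"
```

```text
t 24.25 case [-0.0744 -0.4688  0.1903] units [-1.24  5.41 -0.08] turn y units -0.01 F [-0.5 -0.3  0.6] w 0.0461
wrist amber [293.6 306.3] [12  3 19] [ 0.5861 -0.3781  0.027 ] case [ 0.0774 -0.4953  0.027 ]
wrist amber [421.  328.4] [ 3 20 46] [ 0.6311 -0.2163  0.027 ] case [ 0.1127 -0.3311  0.027 ]
wrist red [464.6  46.6] [12 10 97] [ 0.3006 -0.1856  0.03  ] case [-0.219  -0.3203  0.03  ]
wrist sky [355.7 290.5] [ 11  15 119] [ 0.5642 -0.3008  0.033 ] case [ 0.0509 -0.4195  0.033 ]
side amber [395.7 280.5] [ 8  8 54] [ 0.5925 -0.3794  0.027 ] case [ 0.0839 -0.4963  0.027 ]
side amber [290.5 343.7] [ 6  5 12] [ 0.3063 -0.5011  0.027 ] case [-0.1945 -0.6349  0.027 ]
side amber [304.  361.7] [ 40  22 316] [ 0.3222 -0.5549  0.027 ] case [-0.1754 -0.6877  0.027 ]
side sky [371.1 261.1] [ 7  8 45] [ 0.5597 -0.2969  0.033 ] case [ 0.0462 -0.4158  0.033 ]
side cream [334.3 291.9] [ 7  8 23] [ 0.4382 -0.3765  0.029 ] case [-0.0703 -0.5027  0.029 ]
```

View pics/w13.png

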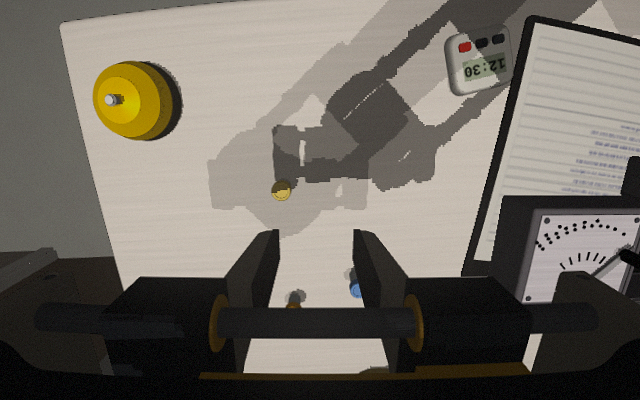

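View pics/c13.png

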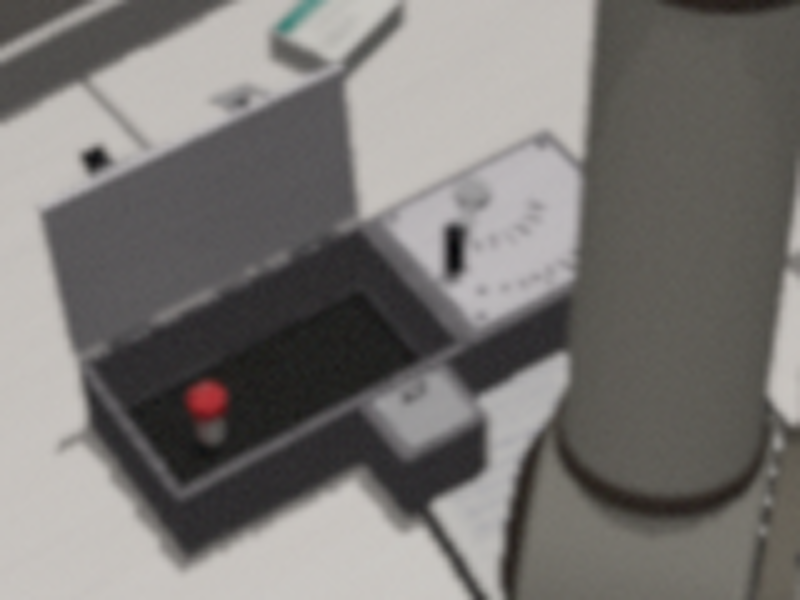

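```bash
python3 -c "
from h import *
d=np.load('pics/w13.npz');X=onplane(calibration('wrist'),d['P'],[[281.5,190]],.032);print(X,tocase(X[0]))"
```

```text
[[ 0.43491118 -0.37835111  0.032     ]] [-0.07345932 -0.50466415  0.032     ]
```

step_arm:
  commands:
    - [[-0.6,0,-0.03],[0,0,0],0]
    - [[-0.6,0,0],[0,0,0],0]
    - [[0,0.9,0],[0,0,0],0]
    - [[0,0.9,0],[0,0,0],0]
    - [[0,0.9,0],[0,0,0],0]
    - [[0,0,0],[0,0,0],0]
    - [[0,0,0],[0,0,0],0]

```text
time_s: 25.1
tool_pos: [0.4351, -0.3777, 0.1091]
eef_rot: [0.515, -0.514, -0.485, 0.485]
wrist_force: [0.1, -0.2, 1.3]
grip_width: 0.0458
```

```bash
python3 -c "
from h import *
go([-.0735,-.5047,.028])
snap('wrist','w14')
"
```

```text
t 25.1 case [-0.0733 -0.504   0.1091] units [-0.02  2.7   0.01] turn y units 0.01 F [ 0.1 -0.2  1.3] w 0.0458
```

View pics/w14.png

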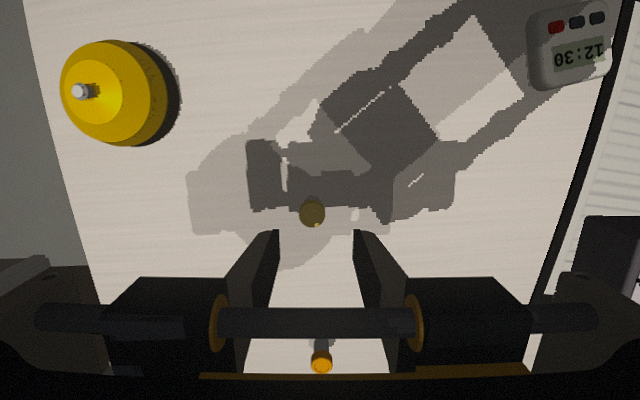

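step_arm:
  commands:
    - [[-0.05,0.8,0],[0,0,0],0]
    - [[0,0.8,0],[0,0,0],0]
    - [[0,0.7,0],[0,0,0],0]
    - [[0,0.4,0],[0,0,0],0]
    - [[0,0,0],[0,0,0],0]
    - [[0,0,0],[0,0,0],-1]
    - [[0,0,0],[0,0,0],-1]
    - [[0,0,0],[0,0,0],-1]
    - [[0,0,0],[0,0,0],-1]
    - [[0,0,0],[0,0,0],-1]

```text
time_s: 26.15
tool_pos: [0.4354, -0.3807, 0.0287]
eef_rot: [-0.514, 0.516, 0.485, -0.485]
wrist_force: [-1.0, -0.3, 4.7]
grip_width: 0.0213
```

step_arm:
  commands:
    - [[0,-0.5,0],[0,0,0],-1]
    - [[0,-0.9,0],[0,0,0],-1]
    - [[0,-0.9,0],[0,0,0],-1]
    - [[0,-0.9,0],[0,0,0],-1]
    - [[0,-0.9,0],[0,0,0],-1]
    - [[0,-0.9,0],[0,0,0],-1]
    - [[0,0,0],[0,0,0],-1]
    - [[0,0,0],[0,0,0],-1]

```text
time_s: 26.95
tool_pos: [0.4348, -0.38, 0.178]
eef_rot: [-0.515, 0.515, 0.485, -0.485]
wrist_force: [0.2, -0.4, -1.1]
grip_width: 0.0216
```

```bash
python3 -c "
from h import *
go([.010,-.03,.178])
snap('wrist','w15')
"
```

```text
t 26.95 case [-0.0735 -0.5063  0.178 ] units [ 1.588e+01 -1.000e-02 -2.780e+00] turn y units -0.0 F [ 0.2 -0.4 -1.1] w 0.0216
```

View pics/w15.png

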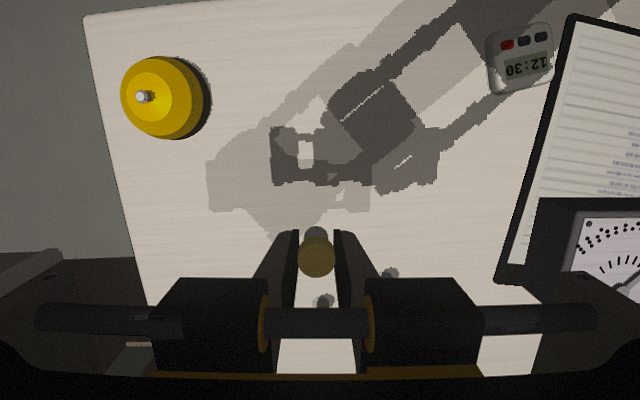

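step_arm:
  commands:
    - [[1,0,-0.2],[0,0,0],-1]
    - [[1,0,-0.26],[0,0,0],-1]
    - [[1,0,-0.26],[0,0,0],-1]
    - [[1,0,-0.26],[0,0,0],-1]
    - [[1,0,-0.26],[0,0,0],-1]
    - [[1,0,-0.26],[0,0,0],-1]
    - [[1,0,-0.26],[0,0,0],-1]
    - [[1,0,-0.26],[0,0,0],-1]
    - [[1,0,-0.26],[0,0,0],-1]
    - [[1,0,-0.25],[0,0,0],-1]
    - [[1,0,-0.25],[0,0,0],-1]
    - [[1,0,0],[0,0,0],-1]

```text
time_s: 28.2
tool_pos: [0.5391, -0.0241, 0.1756]
eef_rot: [0.516, -0.514, -0.484, 0.485]
wrist_force: [-0.3, 1.3, 0.6]
grip_width: 0.0215
```

step_arm:
  commands:
    - [[1,0,0],[0,0,0],-1]
    - [[1,0,0],[0,0,0],-1]
    - [[1,0,0],[0,0,0],-1]
    - [[1,0,0],[0,0,0],-1]
    - [[0.28,0,0],[0,0,0],-1]
    - [[0,0,0],[0,0,0],-1]
    - [[0,0,0],[0,0,0],-1]

```text
time_s: 28.9
tool_pos: [0.547, 0.1016, 0.1767]
eef_rot: [0.515, -0.515, -0.484, 0.485]
wrist_force: [-0.5, -1.1, -0.6]
grip_width: 0.0208
```

```bash
python3 -c "
from h import *
go([.010,-.018,.039])
snap('wrist','w16')
"
```

```text
t 28.9 case [ 0.0097 -0.0188  0.1767] units [ 0.03  4.59 -0.02] turn y units -0.01 F [-0.5 -1.1 -0.6] w 0.0208
```

View pics/w16.png

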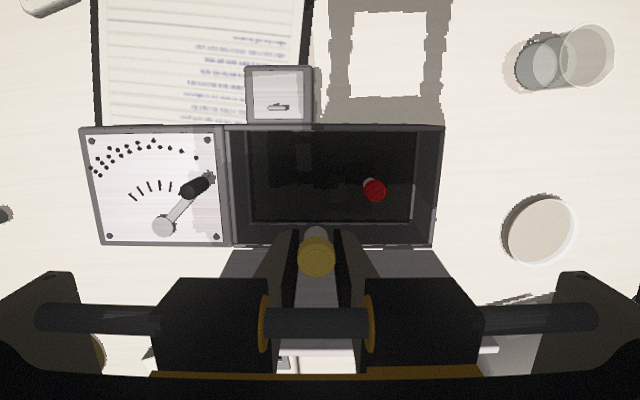

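step_arm:
  commands:
    - [[0.03,0.7,0.1],[0,0,0],-1]
    - [[0,0.9,0],[0,0,0],-1]
    - [[0,0.9,0],[0,0,0],-1]
    - [[0,0.9,0],[0,0,0],-1]
    - [[0,0.7,0],[0,0,0],-1]
    - [[0,0.48,0],[0,0,0],-1]
    - [[0,0,0],[0,0,0],-1]
    - [[0,0,0],[0,0,0],-1]

```text
time_s: 29.75
tool_pos: [0.5451, 0.103, 0.0408]
eef_rot: [-0.515, 0.515, 0.485, -0.484]
wrist_force: [0.6, 0.0, 0.6]
grip_width: 0.0211
```

step_arm:
  commands:
    - [[0,0,0],[0,0,0],-0.3]
    - [[0,0,0],[0,0,0],-0.3]
    - [[0,0,0],[0,0,0],-0.3]
    - [[0,0,0],[0,0,0],-0.3]
    - [[0,-0.5,0],[0,0,0],-0.3]
    - [[0,-0.9,0],[0,0,0],-0.3]
    - [[0,-0.9,0],[0,0,0],-0.3]
    - [[0,-0.9,0],[0,0,0],-0.3]
    - [[0,-0.9,0],[0,0,0],-0.3]
    - [[-1,-0.9,0],[0,0,0],0]
    - [[-1,0,0],[0,0,0],0]
    - [[-1,0,0],[0,0,0],0]

```text
time_s: 30.95
tool_pos: [0.5399, 0.0128, 0.193]
eef_rot: [-0.513, 0.516, 0.486, -0.484]
wrist_force: [-0.5, 0.6, -1.2]
grip_width: 0.046
```

step_arm:
  commands:
    - [[-1,0,0],[0,0,0],0]
    - [[-1,0,0],[0,0,0],0]
    - [[-1,0,-0.2],[0,0,0],0]
    - [[-1,0,-0.2],[0,0,0],0]
    - [[-1,0,-0.2],[0,0,0],0]
    - [[-1,0,-0.2],[0,0,0],0]
    - [[-1,0,-0.2],[0,0,0],0]
    - [[-1,0,-0.2],[0,0,0],0]
    - [[-1,0,-0.2],[0,0,0],0]
    - [[-1,0,0],[0,0,0],0]
    - [[0,0,0],[0,0,0],0]
    - [[0,0,0],[0,0,0],0]

```text
time_s: 32.15
tool_pos: [0.5629, -0.2884, 0.191]
eef_rot: [-0.515, 0.515, 0.485, -0.484]
wrist_force: [0.1, 1.2, 0.3]
grip_width: 0.0459
```

```bash
python3 -c "
from h import *
go([.048,-.418,.110])
snap('wrist','w17');snap('scene','c17',(220,160,380,280),5);snap('side','s17')
vials('wrist','w17');vials('side','s17')
"
```

```text
t 32.15 case [ 0.0489 -0.4072  0.191 ] units [-0.36  2.7   0.03] turn y units -0.01 F [0.1 1.2 0.3] w 0.0459
wrist amber [235.3 219.5] [ 18  18 255] [ 0.5944 -0.381   0.027 ] case [ 0.0859 -0.4977  0.027 ]
wrist sky [303.6 195. ] [16 10 48] [ 0.5686 -0.3006  0.033 ] case [ 0.0554 -0.4191  0.033 ]
wrist cream [53.9  5.4] [ 45  18 273] [ 0.3576 -0.5377  0.029 ] case [-0.1411 -0.6683  0.029 ]
wrist cream [72.4 10. ] [ 7  7 16] [ 0.3646 -0.5183  0.029 ] case [-0.1352 -0.6486  0.029 ]
side amber [395.7 280.5] [ 8  8 54] [ 0.5925 -0.3794  0.027 ] case [ 0.0839 -0.4963  0.027 ]
side amber [291.6 341.5] [ 8  8 19] [ 0.3096 -0.496   0.027 ] case [-0.1915 -0.6296  0.027 ]
side amber [304.  361.5] [ 40  24 314] [ 0.3223 -0.5544  0.027 ] case [-0.1753 -0.6871  0.027 ]
side sky [371.3 261.6] [ 7  8 35] [ 0.5595 -0.299   0.033 ] case [ 0.0461 -0.418   0.033 ]
```

View pics/w17.png

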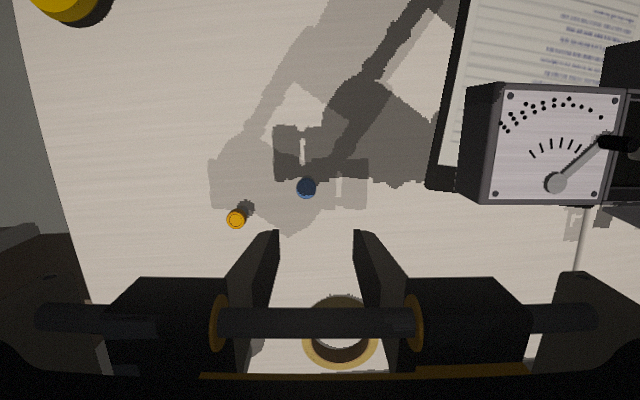

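View pics/c17.png

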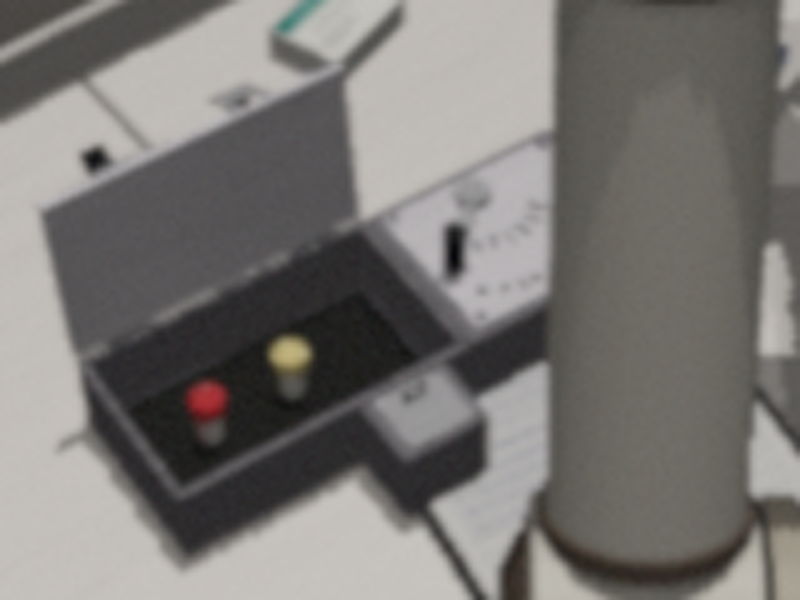

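```bash
python3 -c "
from h import *
d=np.load('pics/w17.npz');X=onplane(calibration('wrist'),d['P'],[[306,187]],.036);print(X,tocase(X[0]))"
```

```text
[[ 0.55918236 -0.29730697  0.036     ]] [ 0.0457285  -0.41631404  0.036     ]
```

step_arm:
  commands:
    - [[-0.33,0,0.1],[0,0,0],0]
    - [[0,0.9,0],[0,0,0],0]
    - [[0,0.9,0],[0,0,0],0]
    - [[0,0.9,0],[0,0,0],0]
    - [[0,0.9,0],[0,0,0],0]
    - [[0,0.8,0],[0,0,0],0]
    - [[0,0.6,0],[0,0,0],0]
    - [[0,0.33,0],[0,0,0],0]
    - [[0,0,0],[0,0,0],0]

```text
time_s: 33.2
tool_pos: [0.5584, -0.2972, 0.0289]
eef_rot: [0.516, -0.514, -0.485, 0.485]
wrist_force: [0.0, 0.2, 0.9]
grip_width: 0.0457
```

step_arm:
  commands:
    - [[0,0,0],[0,0,0],-1]
    - [[0,0,0],[0,0,0],-1]
    - [[0,0,0],[0,0,0],-1]
    - [[0,0,0],[0,0,0],-1]
    - [[0,0,0],[0,0,0],-1]
    - [[0,-0.5,0],[0,0,0],-1]
    - [[0,-0.9,0],[0,0,0],-1]
    - [[0,-0.9,0],[0,0,0],-1]
    - [[0,-0.9,0],[0,0,0],-1]
    - [[0,-0.9,0],[0,0,0],-1]
    - [[0,-0.9,0],[0,0,0],-1]
    - [[0,0,0],[0,0,0],-1]

```text
time_s: 34.4
tool_pos: [0.5615, -0.2996, 0.1861]
eef_rot: [-0.512, 0.518, 0.485, -0.484]
wrist_force: [0.2, -0.1, 0.4]
grip_width: 0.0215
```

```bash
python3 -c "
from h import *
go([-.033,.04,.178])
snap('wrist','w18')
"
```

```text
t 34.4 case [ 0.0482 -0.4184  0.1861] units [15.28  0.17  2.71] turn y units -0.0 F [ 0.2 -0.1  0.4] w 0.0215
```

View pics/w18.png

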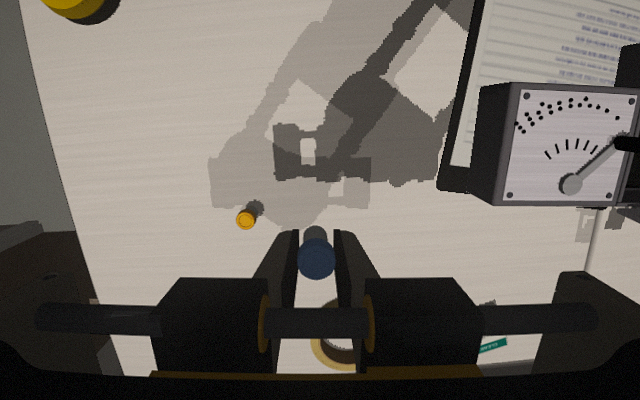

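step_arm:
  commands:
    - [[1,0,0.2],[0,0,0],-1]
    - [[1,0,0.25],[0,0,0],-1]
    - [[1,0,0.25],[0,0,0],-1]
    - [[1,0,0.25],[0,0,0],-1]
    - [[1,0,0.25],[0,0,0],-1]
    - [[1,0,0.25],[0,0,0],-1]
    - [[1,0,0.25],[0,0,0],-1]
    - [[1,0,0.25],[0,0,0],-1]
    - [[1,0,0.25],[0,0,0],-1]
    - [[1,0,0.25],[0,0,0],-1]
    - [[1,0,0.25],[0,0,0],-1]
    - [[1,0,0],[0,0,0],-1]

```text
time_s: 35.65
tool_pos: [0.4983, 0.0677, 0.1785]
eef_rot: [0.516, -0.514, -0.484, 0.485]
wrist_force: [0.3, 0.0, -0.2]
grip_width: 0.0209
```

step_arm:
  commands:
    - [[1,0,0],[0,0,0],-1]
    - [[1,0,0],[0,0,0],-1]
    - [[1,0,0],[0,0,0],-1]
    - [[0.28,0,0],[0,0,0],-1]
    - [[0,0,0],[0,0,0],-1]
    - [[0,0,0],[0,0,0],-1]

```text
time_s: 36.25
tool_pos: [0.5057, 0.1636, 0.1795]
eef_rot: [0.515, -0.515, -0.484, 0.485]
wrist_force: [1.0, -0.1, -0.6]
grip_width: 0.0212
```

```bash
python3 -c "
from h import *
go([-.033,.04,.040])
snap('wrist','w19')
"
```

```text
t 36.25 case [-0.0353  0.0406  0.1795] units [-0.02  4.65 -0.08] turn y units -0.01 F [ 1.  -0.1 -0.6] w 0.0212
```

View pics/w19.png

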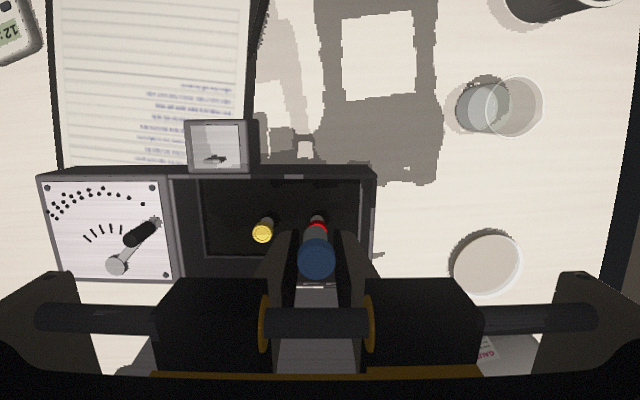

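```bash
python3 -c "
from h import *
c=calibration('wrist')
for t,uv,z in (('w19',(317,226),.041),('w19',(262,233),.04),('w16',(374,190),.041)):
    d=np.load(f'pics/{t}.npz');X=onplane(c,d['P'],[uv],z);print(tocase(X[0]).round(3))
d=np.load('pics/c17.npz');c=calibration('scene')
for uv,z in (((208,400),.041),((290,354),.04)): print(tocase(onplane(c,d['P'],[np.array(uv)/5+[220,160]],z)[0]).round(3))"
```

```text
[-0.001  0.043  0.041]
[ 0.008 -0.015  0.04 ]
[0.005 0.041 0.041]
[0.005 0.042 0.041]
[ 0.008 -0.017  0.04 ]
```

step_arm:
  commands:
    - [[0,0.7,0],[0,0,0],-1]
    - [[0,0.9,0],[0,0,0],-1]
    - [[0,0.9,0],[0,0,0],-1]
    - [[0,0.9,0],[0,0,0],-1]
    - [[0,0.7,0],[0,0,0],-1]
    - [[0,0.5,0],[0,0,0],-1]
    - [[0,0,0],[0,0,0],-1]
    - [[0,0,0],[0,0,0],-1]

```text
time_s: 37.1
tool_pos: [0.5067, 0.1641, 0.0429]
eef_rot: [-0.515, 0.515, 0.485, -0.484]
wrist_force: [0.2, 0.3, 1.2]
grip_width: 0.0207
```

step_arm:
  commands:
    - [[0,0,0],[0,0,0],-0.3]
    - [[0,0,0],[0,0,0],-0.3]
    - [[0,0,0],[0,0,0],-0.3]
    - [[0,0,0],[0,0,0],-0.3]
    - [[0,-0.5,0],[0,0,0],-0.3]
    - [[0,-0.9,0],[0,0,0],-0.3]
    - [[0,-0.9,0],[0,0,0],-0.3]
    - [[0,-0.9,0],[0,0,0],-0.3]
    - [[0,-0.9,0],[0,0,0],-0.3]
    - [[-1,-0.9,0],[0,0,0],0]
    - [[-1,0,-0.2],[0,0,0],0]
    - [[-1,0,-0.3],[0,0,0],0]

```text
time_s: 38.3
tool_pos: [0.5164, 0.073, 0.195]
eef_rot: [-0.514, 0.516, 0.486, -0.484]
wrist_force: [0.4, 0.2, -0.7]
grip_width: 0.0459
```

step_arm:
  commands:
    - [[-1,0,-0.2],[0,0,0],0]
    - [[-1,0,-0.2],[0,0,0],0]
    - [[-1,0,-0.2],[0,0,0],0]
    - [[-1,0,-0.2],[0,0,0],0]
    - [[-1,0,-0.3],[0,0,0],0]
    - [[-1,0,-0.3],[0,0,0],0]
    - [[-1,0,-0.3],[0,0,0],0]
    - [[-1,0,-0.3],[0,0,0],0]
    - [[-1,0,-0.3],[0,0,0],0]
    - [[-1,0,-0.3],[0,0,0],0]
    - [[-1,0,-0.3],[0,0,0],0]
    - [[-1,0,-0.3],[0,0,0],0]

```text
time_s: 39.5
tool_pos: [0.59, -0.2927, 0.1937]
eef_rot: [-0.515, 0.515, 0.485, -0.485]
wrist_force: [-0.4, -0.9, -0.5]
grip_width: 0.0461
```

step_arm:
  commands:
    - [[-1,0,-0.2],[0,0,0],0]
    - [[-1,0,0],[0,0,0],0]
    - [[-1,0,0],[0,0,0],0]
    - [[0,0,0],[0,0,0],0]
    - [[0,0,0],[0,0,0],0]

```text
time_s: 40.0
tool_pos: [0.5903, -0.3816, 0.193]
eef_rot: [-0.515, 0.515, 0.485, -0.484]
wrist_force: [-0.2, 0.2, 0.1]
grip_width: 0.0462
```

```bash
python3 -c "
from h import *
go([.084,-.497,.027])
snap('wrist','w20');snap('scene','c20',(220,160,380,280),5);snap('side','s20')
vials('wrist','w20');vials('side','s20')
"
```

```text
t 40.0 case [ 0.0818 -0.4986  0.193 ] units [ 0.05  5.53 -0.07] turn y units -0.01 F [-0.2  0.2  0.1] w 0.0462
wrist amber [316.5 191. ] [ 18  18 224] [ 0.5944 -0.3796  0.027 ] case [ 0.0859 -0.4964  0.027 ]
side amber [395.8 280.6] [ 8  8 53] [ 0.5924 -0.3797  0.027 ] case [ 0.0839 -0.4965  0.027 ]
side amber [291.7 342.1] [ 8  8 19] [ 0.3095 -0.4975  0.027 ] case [-0.1915 -0.6311  0.027 ]
side amber [304.1 361.6] [ 40  22 309] [ 0.3223 -0.5549  0.027 ] case [-0.1753 -0.6876  0.027 ]
```

View pics/w20.png

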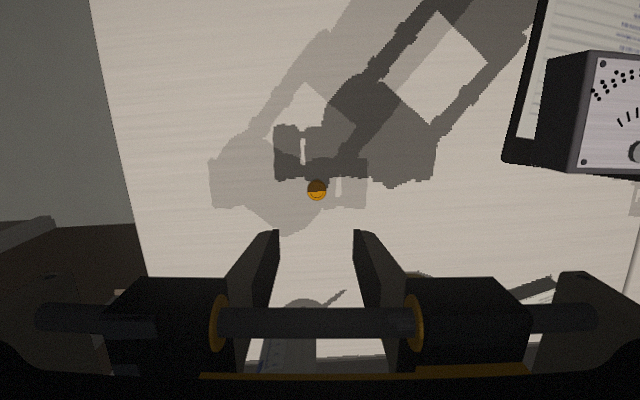

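View pics/c20.png

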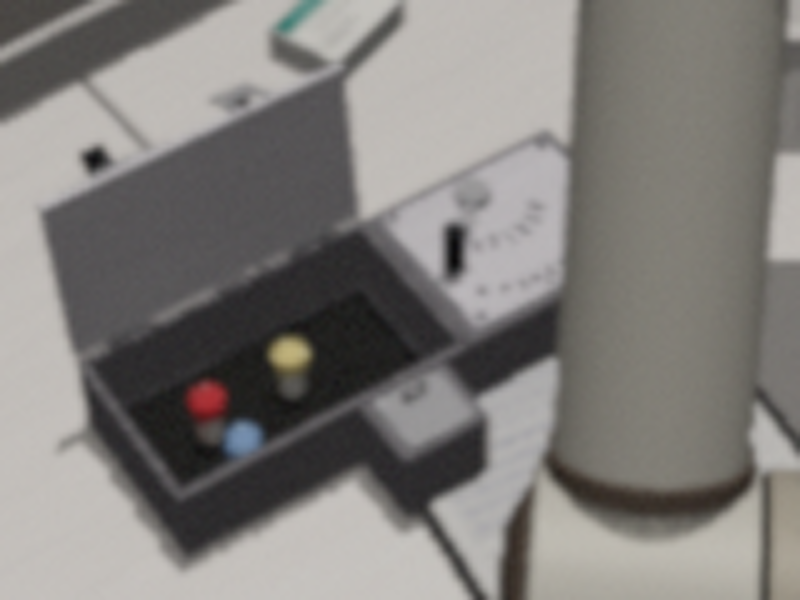

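step_arm:
  commands:
    - [[0.05,0.4,-0.08],[0,0,0],0]
    - [[0,0.9,0],[0,0,0],0]
    - [[0,0.9,0],[0,0,0],0]
    - [[0,0.9,0],[0,0,0],0]
    - [[0,0.9,0],[0,0,0],0]
    - [[0,0.8,0],[0,0,0],0]
    - [[0,0.5,0],[0,0,0],0]
    - [[0,0.2,0],[0,0,0],0]
    - [[0,0,0],[0,0,0],0]

```text
time_s: 41.05
tool_pos: [0.5927, -0.3796, 0.0265]
eef_rot: [0.515, -0.514, -0.485, 0.485]
wrist_force: [0.1, -0.1, 0.4]
grip_width: 0.0461
```

step_arm:
  commands:
    - [[0,0,0],[0,0,0],-1]
    - [[0,0,0],[0,0,0],-1]
    - [[0,0,0],[0,0,0],-1]
    - [[0,0,0],[0,0,0],-1]
    - [[0,0,0],[0,0,0],-1]
    - [[0,-0.5,0],[0,0,0],-1]
    - [[0,-0.9,0],[0,0,0],-1]
    - [[0,-0.9,0],[0,0,0],-1]
    - [[0,-0.9,0],[0,0,0],-1]
    - [[0,-0.9,0],[0,0,0],-1]
    - [[0,-0.9,0],[0,0,0],-1]
    - [[0,0,0],[0,0,0],-1]

```text
time_s: 42.25
tool_pos: [0.5949, -0.382, 0.1836]
eef_rot: [-0.512, 0.518, 0.485, -0.484]
wrist_force: [0.4, 0.0, 0.2]
grip_width: 0.021
```

```bash
python3 -c "
from h import *
go([-.036,-.018,.178])
snap('wrist','w21')
"
```

```text
t 42.25 case [ 0.0864 -0.4987  0.1836] units [16.02  0.06  4.09] turn y units -0.0 F [0.4 0.  0.2] w 0.021
```

View pics/w21.png

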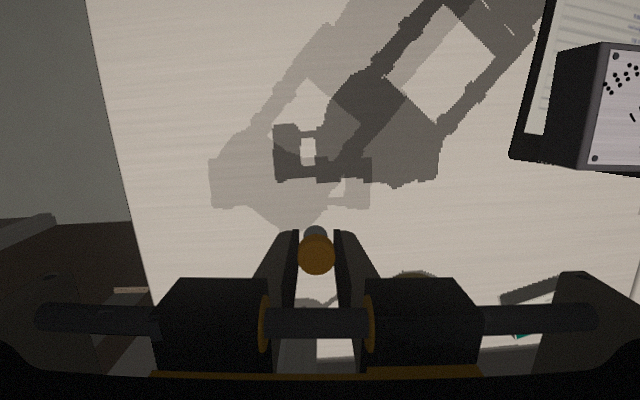

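step_arm:
  commands:
    - [[1,0,0.3],[0,0,0],-1]
    - [[1,0,0.35],[0,0,0],-1]
    - [[1,0,0.35],[0,0,0],-1]
    - [[1,0,0.35],[0,0,0],-1]
    - [[1,0,0.35],[0,0,0],-1]
    - [[1,0,0.35],[0,0,0],-1]
    - [[1,0,0.35],[0,0,0],-1]
    - [[1,0,0.35],[0,0,0],-1]
    - [[1,0,0.35],[0,0,0],-1]
    - [[1,0,0.35],[0,0,0],-1]
    - [[1,0,0.35],[0,0,0],-1]
    - [[1,0,0.29],[0,0,0],-1]

```text
time_s: 43.5
tool_pos: [0.4902, -0.0119, 0.1754]
eef_rot: [0.516, -0.514, -0.484, 0.485]
wrist_force: [0.6, 0.2, 1.0]
grip_width: 0.0211
```

step_arm:
  commands:
    - [[1,0,0],[0,0,0],-1]
    - [[1,0,0],[0,0,0],-1]
    - [[1,0,0],[0,0,0],-1]
    - [[1,0,0],[0,0,0],-1]
    - [[0,0,0],[0,0,0],-1]
    - [[0,0,0],[0,0,0],-1]

```text
time_s: 44.1
tool_pos: [0.4983, 0.1064, 0.1759]
eef_rot: [0.515, -0.514, -0.484, 0.486]
wrist_force: [0.1, -1.1, -0.1]
grip_width: 0.0211
```

```bash
python3 -c "
from h import *
go([-.036,-.018,.038])
snap('wrist','w22')
"
```

```text
t 44.1 case [-0.0392 -0.017   0.1759] units [-0.03  4.6  -0.12] turn y units 0.01 F [ 0.1 -1.1 -0.1] w 0.0211
```

View pics/w22.png

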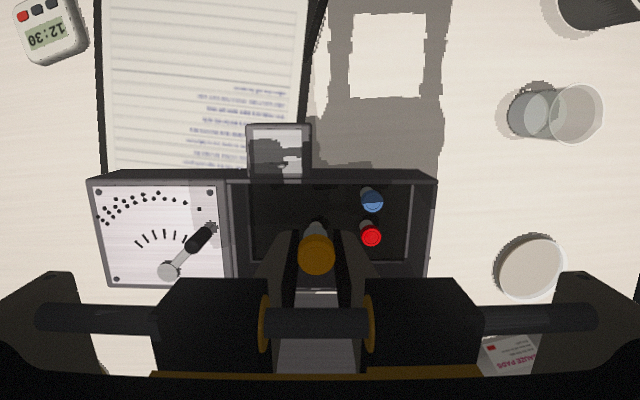

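step_arm:
  commands:
    - [[0,0.7,-0.1],[0,0,0],-1]
    - [[0,0.9,0],[0,0,0],-1]
    - [[0,0.9,0],[0,0,0],-1]
    - [[0,0.9,0],[0,0,0],-1]
    - [[0,0.7,0],[0,0,0],-1]
    - [[0,0.48,0],[0,0,0],-1]
    - [[0,0,0],[0,0,0],-1]
    - [[0,0,0],[0,0,0],-1]

```text
time_s: 44.95
tool_pos: [0.5028, 0.1056, 0.0404]
eef_rot: [-0.515, 0.515, 0.485, -0.484]
wrist_force: [0.3, 0.1, 0.6]
grip_width: 0.0212
```

step_arm:
  commands:
    - [[0,0,0],[0,0,0],-0.3]
    - [[0,0,0],[0,0,0],-0.3]
    - [[0,0,0],[0,0,0],-0.3]
    - [[0,0,0],[0,0,0],-0.3]
    - [[0,-0.5,0],[0,0,0],-0.3]
    - [[0,-0.9,0],[0,0,0],-0.3]
    - [[0,-0.9,0],[0,0,0],-0.3]
    - [[0,-0.9,0],[0,0,0],-0.3]
    - [[0,-0.9,0.7],[0,0,0],-0.2]
    - [[0,-0.9,0.7],[0,0,0],-0.2]
    - [[0,-0.9,0],[0,0,0],-0.2]
    - [[0,-0.9,0],[0,0,0],-0.2]

```text
time_s: 46.15
tool_pos: [0.4598, 0.1088, 0.2452]
eef_rot: [-0.515, 0.515, 0.485, -0.485]
wrist_force: [0.7, 0.2, 0.7]
grip_width: 0.0368
```

step_arm:
  commands:
    - [[0,0,0],[0,0,0],-0.2]
    - [[0,0,0],[0,0,0],-0.2]
    - [[0,0,0],[0,0,0],-0.2]

```text
time_s: 46.45
tool_pos: [0.4596, 0.1087, 0.2423]
eef_rot: [0.516, -0.514, -0.484, 0.485]
wrist_force: [-0.4, 0.3, -1.0]
grip_width: 0.0366
```

```bash
python3 -c "
from h import *
go([.1058,.0478,.1592])
snap('wrist','w23');snap('side','s23');snap('scene','c23',(220,160,380,280),5)
a=cv2.imread('pics/s23.png')[100:250,230:430];cv2.imwrite('pics/s23z.png',cv2.resize(a,None,fx=4,fy=4,interpolation=cv2.INTER_CUBIC))
"
```

```text
t 46.45 case [-0.078  -0.017   0.2423] units [ 2.16  2.75 -6.13] turn y units -0.0 F [-0.4  0.3 -1. ] w 0.0366
```

View pics/w23.png

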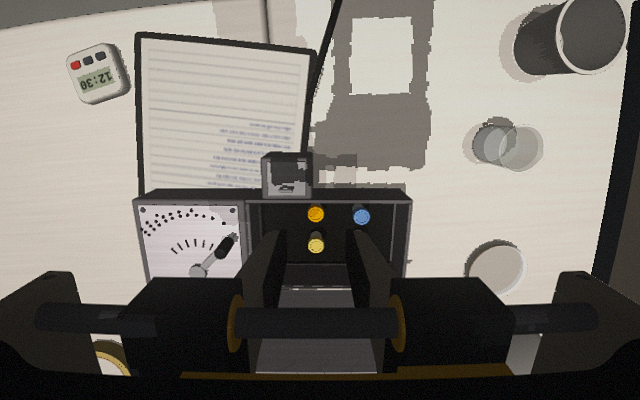

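View pics/s23.png

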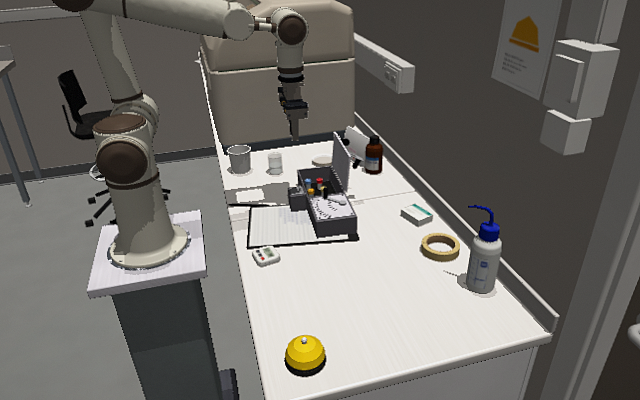

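View pics/s23z.png

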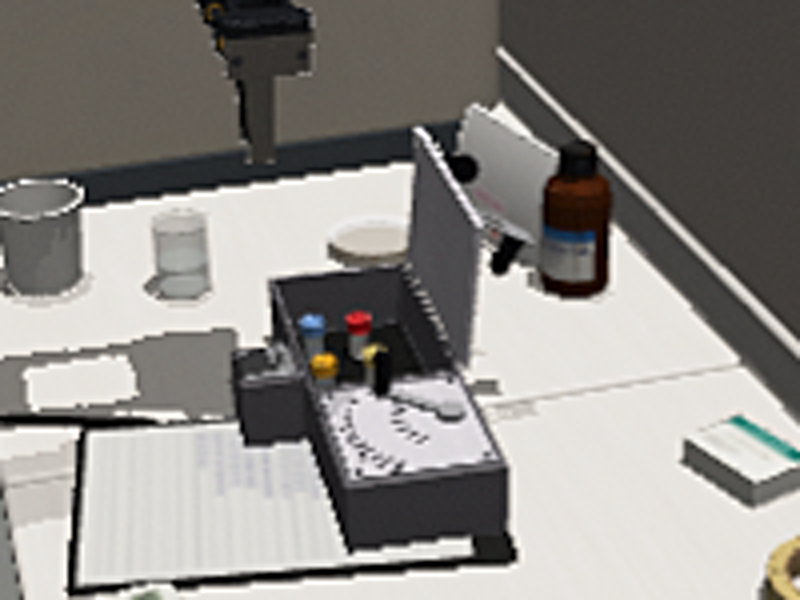

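View pics/c23.png

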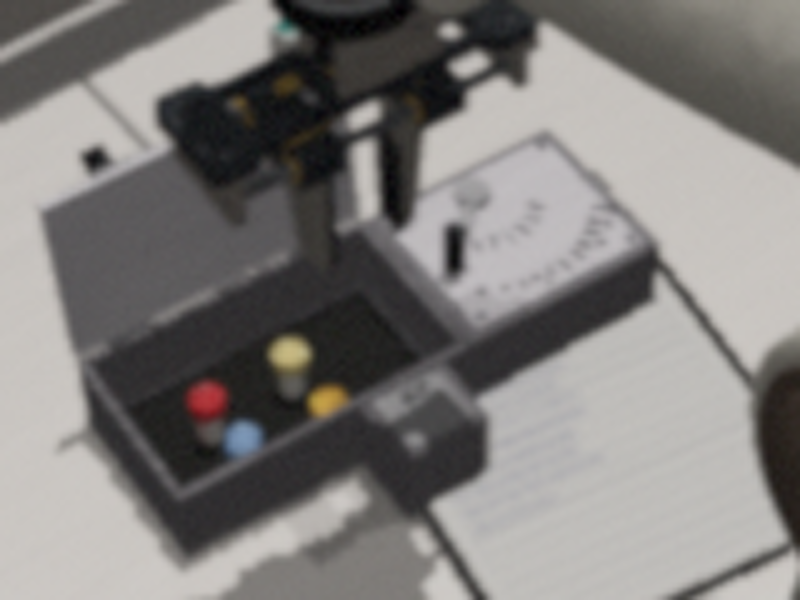

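step_arm:
  commands:
    - [[0.4,0,-1],[0,0,0],-0.2]
    - [[0.4,0,-1],[0,0,0],-0.2]
    - [[0.4,0,-1],[0,0,0],-0.2]
    - [[0.4,0,-1],[0,0,0],-0.2]
    - [[0.4,0,-1],[0,0,0],-0.2]
    - [[0.16,0,-1],[0,0,0],-0.2]
    - [[0,0,-0.1],[0,0,0],-0.2]
    - [[0,0,0],[0,0,0],-0.2]
    - [[0,0,0],[0,0,0],-0.2]

```text
time_s: 47.5
tool_pos: [0.6461, 0.1622, 0.2435]
eef_rot: [0.515, -0.515, -0.484, 0.485]
wrist_force: [-0.5, -0.5, 0.7]
grip_width: 0.0367
```

```bash
python3 -c "
from h import *
go([.1055,.0485,.1592])
snap('wrist','w24');snap('side','s24')
a=cv2.imread('pics/s24.png')[80:230,230:430];cv2.imwrite('pics/s24z.png',cv2.resize(a,None,fx=4,fy=4,interpolation=cv2.INTER_CUBIC))
"
```

```text
t 47.5 case [0.105  0.0476 0.2435] units [ 0.03  2.81 -0.02] turn y units -0.0 F [-0.5 -0.5  0.7] w 0.0367
```

View pics/w24.png

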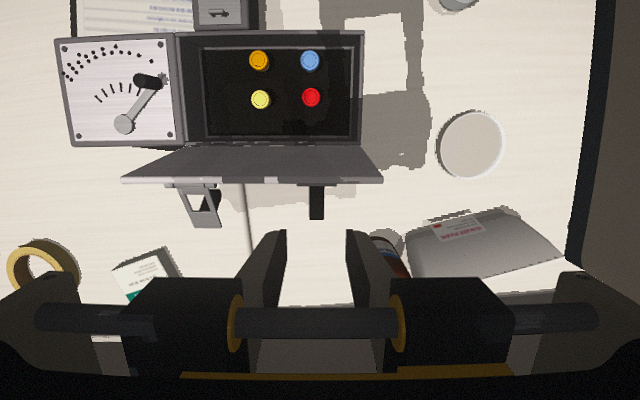

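View pics/s24z.png

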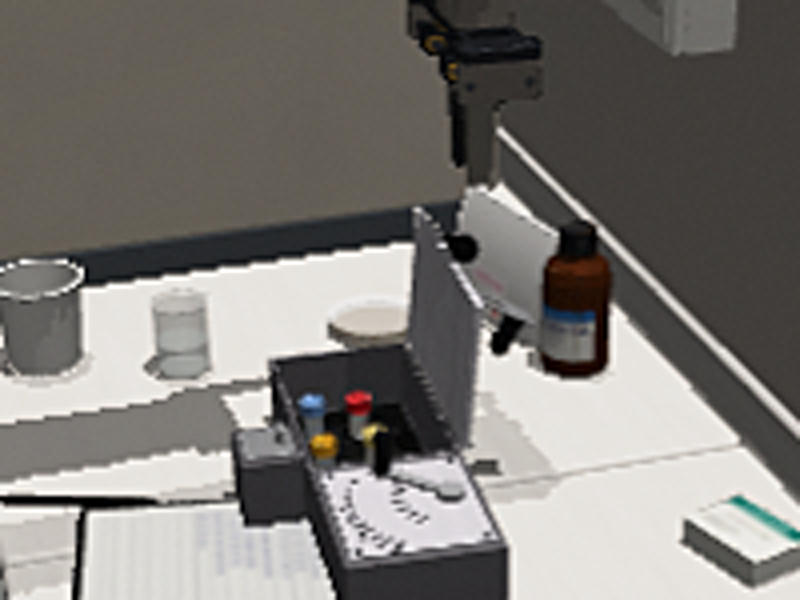

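step_arm:
  commands:
    - [[0,0.8,0],[0,0,0],-0.2]
    - [[0,0.8,0],[0,0,0],-0.2]
    - [[0,0.7,0],[0,0,0],-0.2]
    - [[0,0.5,0],[0,0,0],-0.2]
    - [[0,0,0],[0,0,0],-0.2]
    - [[0,0,0],[0,0,0],-1]
    - [[0,0,0],[0,0,0],-1]
    - [[0,0,0],[0,0,0],-1]
    - [[0,0,0],[0,0,0],-1]
    - [[0,0,0],[0,0,0],-1]
  force: 15

```text
time_s: 48.6
tool_pos: [0.6479, 0.1623, 0.1612]
eef_rot: [-0.514, 0.515, 0.485, -0.484]
wrist_force: [1.0, 0.3, 3.8]
grip_width: 0.012
```

```bash
python3 -c "
from h import *
go([.1055,.0485,.1592])
s=sense();p=tocase(s['tool_pos']); v=np.array([60-p[0]*1e3, p[2]*1e3+2-61]); r=np.hypot(*v);a0=np.arctan2(v[1],v[0]);print(v,r,a0, 'theta if held at lug',a0-.2958)
prev=None
for i in range(0,22):
    t=-i*.085
    q=r*np.array([-np.cos(a0+t),np.sin(a0+t)])
    if prev is not None: print(round(t,3),(a0+t-.29).round(2),q.round(1),'dy',round(-(q-prev)[1]/30,2),'dz',round(-(q-prev)[0]/30,2))
    prev=q
"
```

```text
t 48.6 case [0.1068 0.0478 0.1612] units [0.02 0.07 0.04] turn y units -0.0 F [1.  0.3 3.8] w 0.012
[-46.75428492 102.24598647] 112.42866585779811 1.9996816394492543 theta if held at lug 1.7038816394492542
-0.085 1.62 [ 37.9 105.8] dy -0.12 dz 0.29
-0.17 1.54 [ 28.8 108.7] dy -0.09 dz 0.3
-0.255 1.45 [ 19.5 110.7] dy -0.07 dz 0.31
-0.34 1.37 [ 10. 112.] dy -0.04 dz 0.32
-0.425 1.28 [  0.4 112.4] dy -0.01 dz 0.32
-0.51 1.2 [ -9.1 112.1] dy 0.01 dz 0.32
-0.595 1.11 [-18.6 110.9] dy 0.04 dz 0.32
-0.68 1.03 [-27.9 108.9] dy 0.07 dz 0.31
-0.765 0.94 [-37.1 106.1] dy 0.09 dz 0.3
-0.85 0.86 [-46.  102.6] dy 0.12 dz 0.3
-0.935 0.77 [-54.5  98.3] dy 0.14 dz 0.28
-1.02 0.69 [-62.7  93.4] dy 0.17 dz 0.27
-1.105 0.6 [-70.4  87.7] dy 0.19 dz 0.26
-1.19 0.52 [-77.5  81.4] dy 0.21 dz 0.24
-1.275 0.43 [-84.2  74.5] dy 0.23 dz 0.22
-1.36 0.35 [-90.2  67.1] dy 0.25 dz 0.2
-1.445 0.26 [-95.6  59.2] dy 0.26 dz 0.18
-1.53 0.18 [-100.3   50.9] dy 0.28 dz 0.16
-1.615 0.09 [-104.2   42.2] dy 0.29 dz 0.13
-1.7 0.01 [-107.4   33.2] dy 0.3 dz 0.11
-1.785 -0.08 [-109.8   24. ] dy 0.31 dz 0.08
```

step_arm:
  commands:
    - [[0,-0.12,0.29],[0,0,0],-1]
    - [[0,-0.09,0.3],[0,0,0],-1]
    - [[0,-0.07,0.31],[0,0,0],-1]
    - [[0,-0.04,0.32],[0,0,0],-1]
    - [[0,-0.01,0.32],[0,0,0],-1]
    - [[0,0.01,0.32],[0,0,0],-1]
    - [[0,0.04,0.32],[0,0,0],-1]
    - [[0,0.07,0.31],[0,0,0],-1]
    - [[0,0.09,0.3],[0,0,0],-1]
    - [[0,0.12,0.3],[0,0,0],-1]
    - [[0,0.14,0.28],[0,0,0],-1]
    - [[0,0.17,0.27],[0,0,0],-1]

```text
time_s: 49.8
tool_pos: [0.5378, 0.1692, 0.1503]
eef_rot: [-0.515, 0.515, 0.485, -0.484]
wrist_force: [5.6, 3.5, -3.9]
grip_width: 0.012
```

step_arm:
  commands:
    - [[0,0.19,0.26],[0,0,0],-1]
    - [[0,0.21,0.24],[0,0,0],-1]
    - [[0,0.23,0.22],[0,0,0],-1]
    - [[0,0.25,0.2],[0,0,0],-1]
    - [[0,0.26,0.18],[0,0,0],-1]
    - [[0,0.28,0.16],[0,0,0],-1]
    - [[0,0.29,0.13],[0,0,0],-1]
    - [[0,0,0],[0,0,0],-1]
    - [[0,0,0],[0,0,0],-1]

```text
time_s: 50.7
tool_pos: [0.4966, 0.1718, 0.0992]
eef_rot: [-0.515, 0.515, 0.485, -0.484]
wrist_force: [4.7, 5.1, -4.8]
grip_width: 0.0121
```

```bash
python3 -c "
from h import *
go([-.0455,.0485,.0905])
snap('side','s25',(230,100,430,250),4)
"
```

```text
t 50.7 case [-0.0449  0.0482  0.0992] units [0.01 0.29 0.02] turn y units -0.01 F [ 4.7  5.1 -4.8] w 0.0121
```

View pics/s25.png

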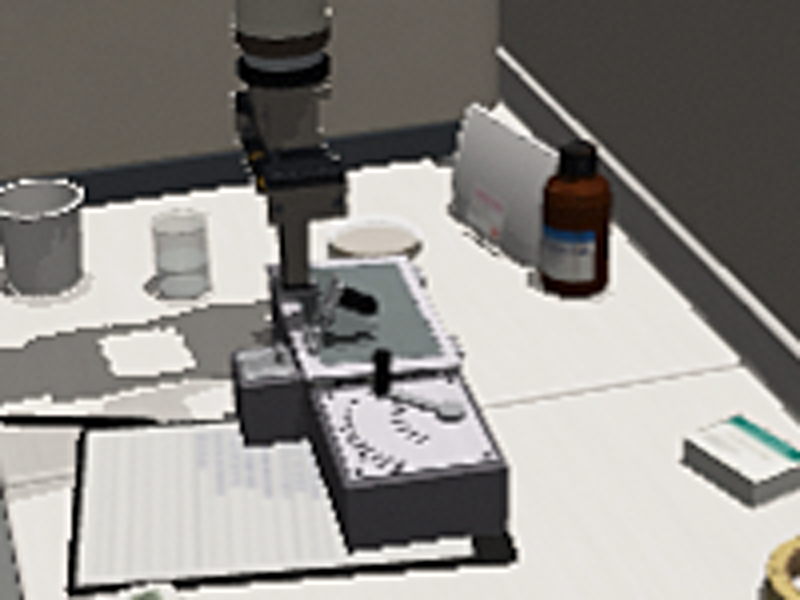

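step_arm:
  commands:
    - [[0,0.15,0],[0,0,0],-1]
    - [[0,0.1,0],[0,0,0],-1]
    - [[0,0,0],[0,0,0],-1]
    - [[0,0,0],[0,0,0],-0.2]
    - [[0,0,0],[0,0,0],-0.2]
    - [[0,0,0],[0,0,0],-0.2]
    - [[0,0,0],[0,0,0],-0.2]
    - [[0,-0.8,0],[0,0,0],-0.2]
    - [[0,-0.9,0],[0,0,0],-0.2]
    - [[0,-0.9,0],[0,0,0],-0.2]
    - [[0,0,0],[0,0,0],-0.2]
    - [[0,0,0],[0,0,0],-0.2]

```text
time_s: 51.95
tool_pos: [0.4965, 0.1713, 0.1697]
eef_rot: [-0.515, 0.515, 0.485, -0.485]
wrist_force: [0.9, 0.1, -0.7]
grip_width: 0.037
```

```bash
python3 -c "
from h import *
go([-.0085,-.051,.101])
snap('wrist','w26')
snap('side','s26',(230,100,430,250),4)
"
```

```text
t 51.95 case [-0.045   0.0477  0.1697] units [-3.29  2.29 -1.22] turn y units -0.01 F [ 0.9  0.1 -0.7] w 0.037
```

View pics/s26.png

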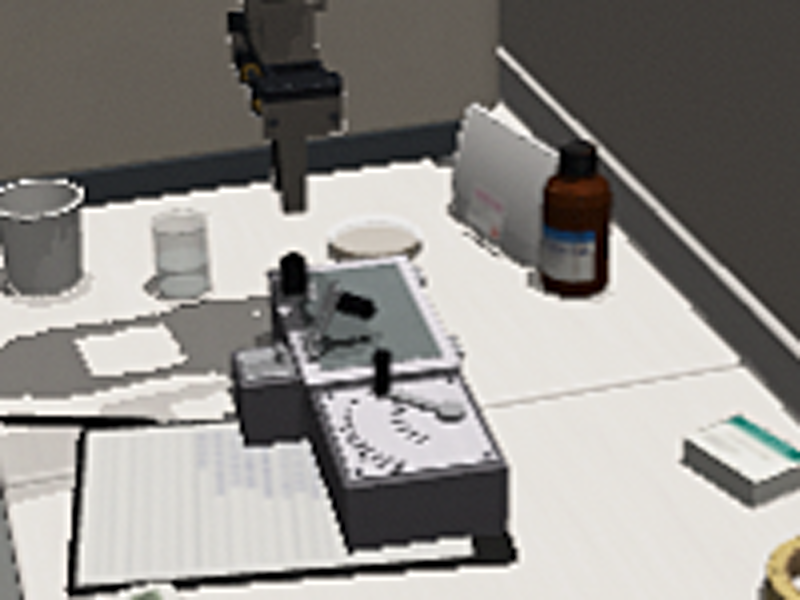

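View pics/w26.png

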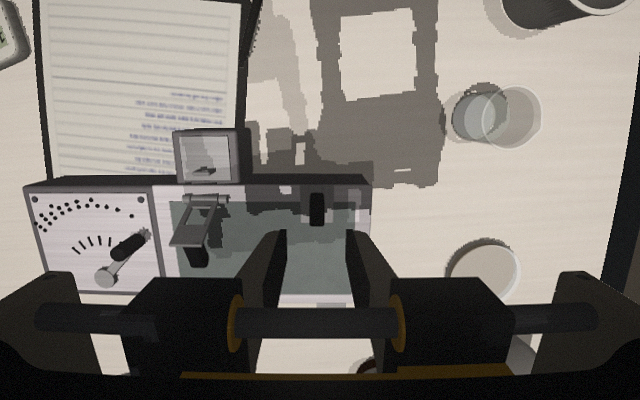

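step_arm:
  commands:
    - [[-0.9,0,-0.4],[0,0,0],-0.2]
    - [[-0.9,0,-0.4],[0,0,0],-0.2]
    - [[-0.9,0,-0.4],[0,0,0],-0.2]
    - [[-0.6,0,0],[0,0,0],-0.2]
    - [[0,0.8,0],[0,0,0],-0.2]
    - [[0,0.8,0],[0,0,0],-0.2]
    - [[0,0.5,0],[0,0,0],-0.2]
    - [[0,0.3,0],[0,0,0],-0.2]
    - [[0,0,0],[0,0,0],-0.2]
    - [[0,0,0],[0,0,0],-0.2]

```text
time_s: 53.05
tool_pos: [0.5264, 0.0705, 0.0979]
eef_rot: [0.515, -0.515, -0.485, 0.485]
wrist_force: [0.0, -0.2, 0.3]
grip_width: 0.0366
```

```bash
python3 -c "
from h import *
go([-.009,-.051,.098])
snap('wrist','w27')
snap('side','s27',(230,100,430,250),4)
"
```

```text
t 53.05 case [-0.0091 -0.0512  0.0979] units [ 0.01 -0.   -0.  ] turn y units -0.0 F [ 0.  -0.2  0.3] w 0.0366
```

View pics/s27.png

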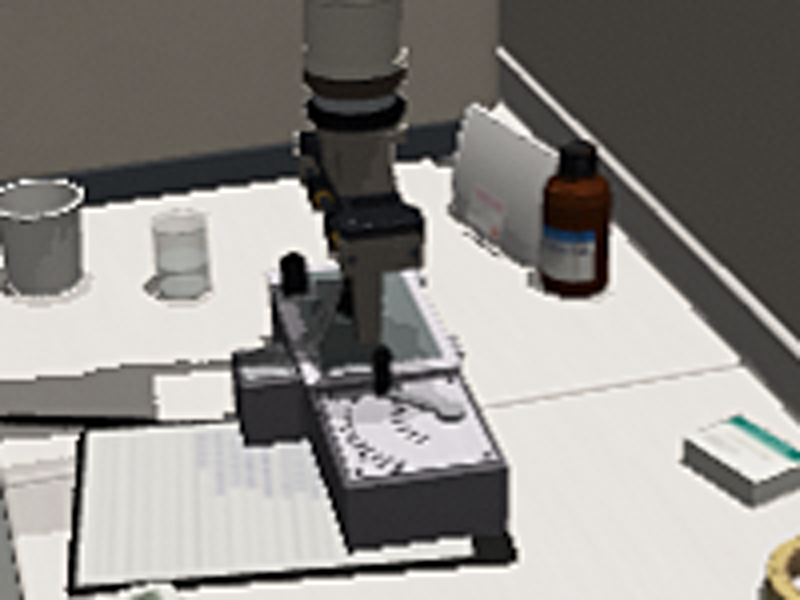

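View pics/w27.png

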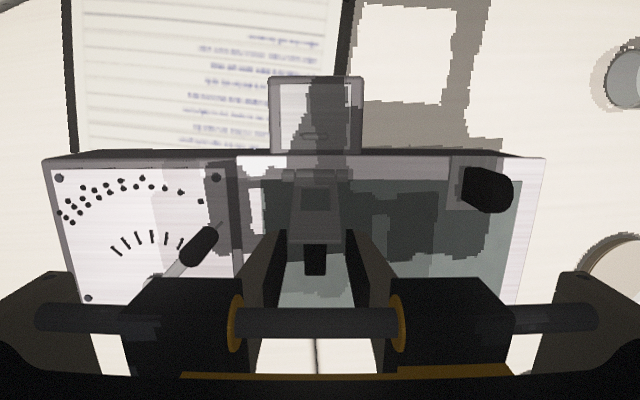

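step_arm:
  commands:
    - [[0,0,0],[0,0,0],-1]
    - [[0,0,0],[0,0,0],-1]
    - [[0,0,0],[0,0,0],-1]
    - [[0,0,0],[0,0,0],-1]
    - [[0,0,0],[0,0,0],-1]
  force: 10

```text
time_s: 53.65
tool_pos: [0.5266, 0.0699, 0.0981]
eef_rot: [-0.515, 0.515, 0.485, -0.485]
wrist_force: [-1.0, -2.5, 1.8]
grip_width: 0.0119
```

```bash
python3 -c "
from h import *
go([-.009,-.051,.098])
s=sense();p=tocase(s['tool_pos']); v=np.array([-50-p[0]*1e3, p[2]*1e3+2-70]); r=np.hypot(*v);a0=np.arctan2(v[1],v[0]);print(v,r,a0)
prev=None
for i in range(0,13):
    t=-i*.17
    q=r*np.array([-np.cos(a0+t),np.sin(a0+t)])
    if prev is not None: print(round(t,3),q.round(1),'dy',round(-(q-prev)[1]/30,2),'dz',round(-(q-prev)[0]/30,2))
    prev=q
"
```

```text
t 53.65 case [-0.0089 -0.0517  0.0981] units [0.02 0.   0.  ] turn y units -0.0 F [-1.  -2.5  1.8] w 0.0119
[-41.13611017  30.12468439] 50.987019616985464 2.509504865779461
-0.17 [35.4 36.6] dy -0.22 dz 0.19
-0.34 [28.7 42.1] dy -0.18 dz 0.22
-0.51 [21.2 46.4] dy -0.14 dz 0.25
-0.68 [13.  49.3] dy -0.1 dz 0.27
-0.85 [ 4.5 50.8] dy -0.05 dz 0.28
-1.02 [-4.1 50.8] dy -0.0 dz 0.29
-1.19 [-12.7  49.4] dy 0.05 dz 0.28
-1.36 [-20.9  46.5] dy 0.1 dz 0.27
-1.53 [-28.4  42.3] dy 0.14 dz 0.25
-1.7 [-35.2  36.9] dy 0.18 dz 0.23
-1.87 [-40.9  30.4] dy 0.22 dz 0.19
-2.04 [-45.5  23.1] dy 0.25 dz 0.15
```

step_arm:
  commands:
    - [[0,-0.22,0.19],[0,0,0],-1]
    - [[0,-0.18,0.22],[0,0,0],-1]
    - [[0,-0.14,0.25],[0,0,0],-1]
    - [[0,-0.1,0.27],[0,0,0],-1]
    - [[0,-0.05,0.28],[0,0,0],-1]
    - [[0,0,0.29],[0,0,0],-1]
    - [[0,0.05,0.28],[0,0,0],-1]
    - [[0,0.1,0.27],[0,0,0],-1]
    - [[0,0.14,0.25],[0,0,0],-1]
    - [[0,0.18,0.23],[0,0,0],-1]
    - [[0,0.22,0.19],[0,0,0],-1]
    - [[0,0,0],[0,0,0],-1]

```text
time_s: 54.85
tool_pos: [0.4439, 0.0753, 0.0974]
eef_rot: [-0.515, 0.515, 0.485, -0.485]
wrist_force: [1.3, -4.5, -1.6]
grip_width: 0.0119
```

step_arm:
  commands:
    - [[0,0.12,0.07],[0,0,0],-1]
    - [[0,0,0],[0,0,0],-1]
    - [[0,0,0],[0,0,0],-0.2]
    - [[0,0,0],[0,0,0],-0.2]
    - [[0,0,0],[0,0,0],-0.2]
    - [[0,0,0],[0,0,0],-0.2]
    - [[0,-0.8,0],[0,0,0],-0.2]
    - [[0,-0.9,0],[0,0,0],-0.2]
    - [[0,-0.9,0],[0,0,0],-0.2]
    - [[0,0,0],[0,0,0],-0.2]
    - [[0,0,0],[0,0,0],-0.2]

```text
time_s: 55.95
tool_pos: [0.4429, 0.0756, 0.1723]
eef_rot: [-0.515, 0.515, 0.485, -0.484]
wrist_force: [0.2, -0.3, -0.9]
grip_width: 0.0368
```

```bash
python3 -c "
from h import *
go([-.0075,-.123,.2])
snap('wrist','w28')
snap('side','s28',(230,100,430,250),4)
"
```

```text
t 55.95 case [-0.0927 -0.051   0.1723] units [-2.4  -0.92 -2.84] turn y units -0.0 F [ 0.2 -0.3 -0.9] w 0.0368
```

View pics/s28.png

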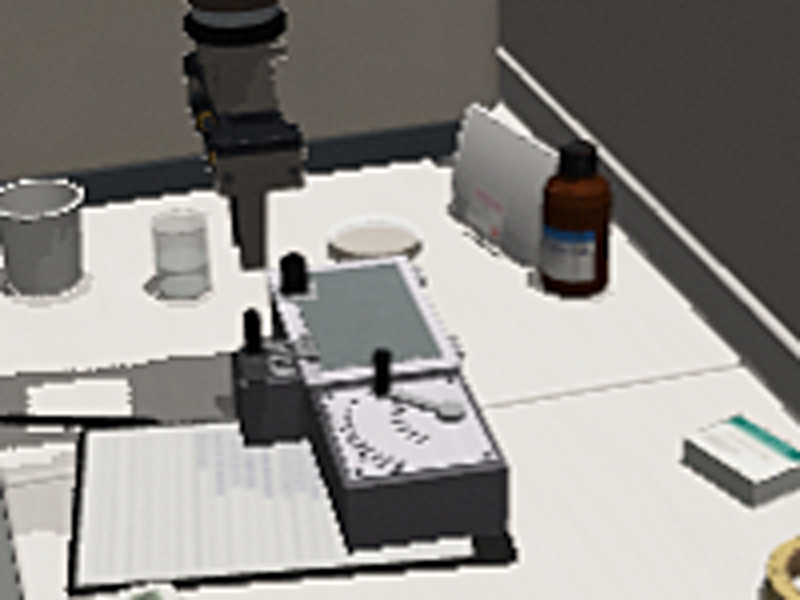

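View pics/w28.png

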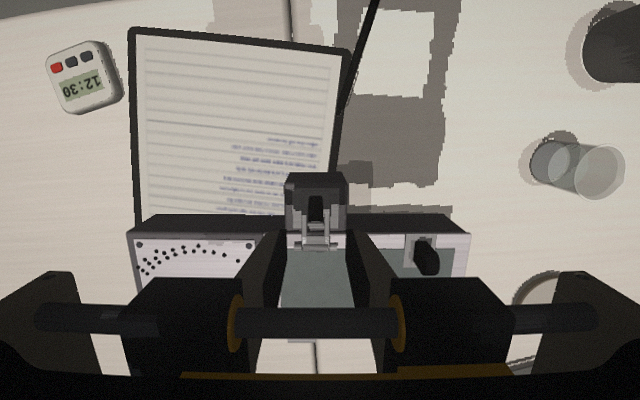

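step_arm:
  commands:
    - [[-0.8,0,-0.95],[0,0,0],-0.2]
    - [[-0.8,0,-0.95],[0,0,0],-0.2]
    - [[-0.83,0,-0.95],[0,0,0],-0.2]
    - [[0,0.6,0],[0,0,0],-0.2]
    - [[0,0.4,0],[0,0,0],-0.2]
    - [[0,0,0],[0,0,0],-0.2]
    - [[0,0,0],[0,0,0],-0.2]

```text
time_s: 56.75
tool_pos: [0.5227, -0.0018, 0.1414]
eef_rot: [0.515, -0.514, -0.484, 0.485]
wrist_force: [0.5, -0.2, 0.9]
grip_width: 0.0367
```

```bash
python3 -c "
from h import *
go([-.0075,-.1236,.09])
snap('wrist','w29')
snap('side','s29',(230,100,430,250),4)
"
```

```text
t 56.75 case [-0.0084 -0.1235  0.1414] units [-0.    1.71 -0.03] turn y units 0.0 F [ 0.5 -0.2  0.9] w 0.0367
```

View pics/w29.png

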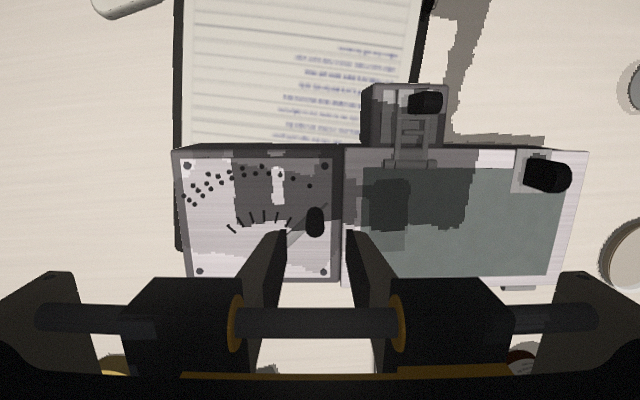

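View pics/s29.png

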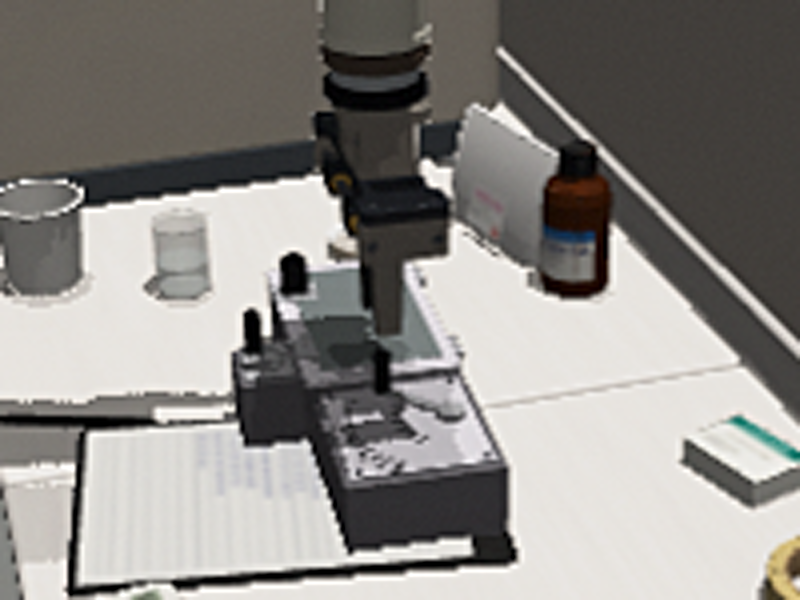

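Knob at (315,222), centred between the fingers. Descend and pinch.

step_arm:
  commands:
    - [[0,0.6,-0.03],[0,0,0],-0.2]
    - [[0,0.6,0],[0,0,0],-0.2]
    - [[0,0.45,0],[0,0,0],-0.2]
    - [[0,0,0],[0,0,0],-0.2]
    - [[0,0,0],[0,0,0],-0.2]

```text
time_s: 57.35
tool_pos: [0.5248, -0.0024, 0.0932]
eef_rot: [-0.515, 0.515, 0.485, -0.485]
wrist_force: [0.6, 0.7, -0.3]
grip_width: 0.0367
```

step_arm:
  commands:
    - [[0,0,0],[0,0,0],-1]
    - [[0,0,0],[0,0,0],-1]
    - [[0,0,0],[0,0,0],-1]
    - [[0,0,0],[0,0,0],-1]
    - [[0,0,0],[0,0,0],-1]
  force: 12

```text
time_s: 57.85
tool_pos: [0.5251, -0.0027, 0.0933]
eef_rot: [-0.515, 0.515, 0.485, -0.484]
wrist_force: [0.4, -0.0, 1.9]
grip_width: 0.0135
```

```bash
python3 -c "
from h import *
go([-.017,-.1362,.09])
snap('wrist','w30')
"
```

```text
t 57.85 case [-0.0059 -0.1243  0.0933] units [-0.4   0.11  0.37] turn y units -0.0 F [ 0.4 -0.   1.9] w 0.0135
```

View pics/w30.png

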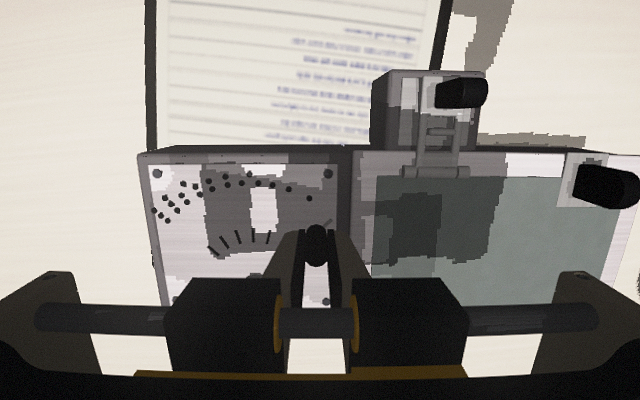

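step_arm:
  commands:
    - [[-0.1,0,0.08],[0,0,0],-1]
    - [[-0.1,0,0.08],[0,0,0],-1]
    - [[-0.1,0,0.08],[0,0,0],-1]
    - [[-0.11,0,0.08],[0,0,0],-1]
    - [[0,0,0],[0,0,0],-1]
    - [[0,0,0],[0,0,0],-1]
    - [[0,0,0],[0,0,0],-0.4]
    - [[0,0,0],[0,0,0],-0.4]
    - [[0,0,0],[0,0,0],-0.4]
    - [[0,0,0],[0,0,0],-0.4]
    - [[0,0,0],[0,0,0],-0.4]
    - [[0,0,0],[0,0,0],-0.4]

```text
time_s: 59.1
tool_pos: [0.5143, -0.0142, 0.0926]
eef_rot: [0.515, -0.515, -0.485, 0.485]
wrist_force: [0.5, 0.3, 0.3]
grip_width: 0.0276
```

```bash
python3 -c "
from h import *
go([-.017,-.1367,.093])
snap('wrist','w31',(120,120,440,300),2.5)
"
```

```text
t 59.1 case [-0.0161 -0.1365  0.0926] units [-0.01 -0.01  0.03] turn y units -0.0 F [0.5 0.3 0.3] w 0.0276
```

View pics/w31.png

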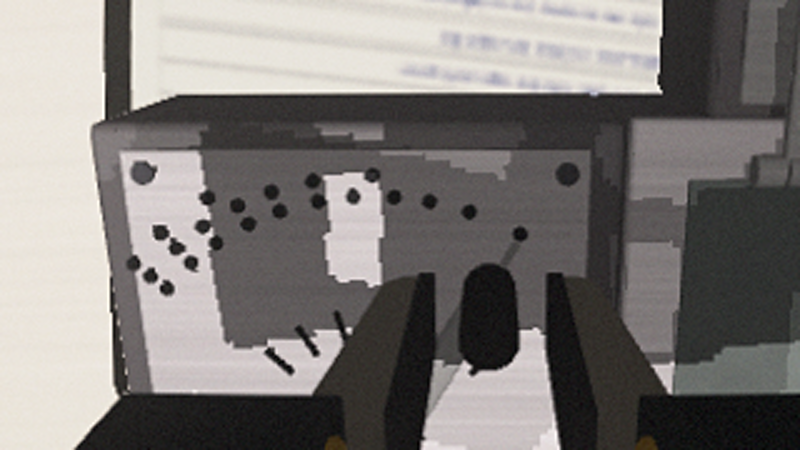

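step_arm:
  commands:
    - [[0,0,0],[0,0,0],-1]
    - [[0,0,0],[0,0,0],-1]
    - [[0,0,0],[0,0,0],-1]
    - [[0,0,0],[0,0,0],-1]
    - [[-0.12,0,0.05],[0,0,0],-1]
    - [[-0.12,0,0.05],[0,0,0],-1]
    - [[-0.12,0,0.05],[0,0,0],-1]
    - [[-0.12,0,0.05],[0,0,0],-1]
    - [[0,0,0],[0,0,0],-1]
    - [[0,0,0],[0,0,0],-1]

```text
time_s: 60.15
tool_pos: [0.5065, -0.0282, 0.0925]
eef_rot: [0.516, -0.514, -0.484, 0.485]
wrist_force: [-5.0, 2.2, 4.1]
grip_width: 0.0135
```

step_arm:
  commands:
    - [[0,0,0],[0,0,0],-0.4]
    - [[0,0,0],[0,0,0],-0.4]
    - [[0,0,0],[0,0,0],-0.4]
    - [[0,0,0],[0,0,0],-0.4]
    - [[0,0,0],[0,0,0],-0.4]
    - [[0,0,0],[0,0,0],-0.4]
    - [[0,0,0],[0,0,0],-0.4]

```text
time_s: 60.85
tool_pos: [0.5075, -0.0282, 0.0927]
eef_rot: [-0.515, 0.515, 0.485, -0.485]
wrist_force: [0.2, 1.0, -0.6]
grip_width: 0.0278
```

```bash
python3 -c "
from h import *
go([-.023,-.1512,.093])
snap('wrist','w32',(120,120,440,300),2.5)
"
```

```text
t 60.85 case [-0.022  -0.1508  0.0927] units [-0.01 -0.01  0.03] turn y units -0.0 F [ 0.2  1.  -0.6] w 0.0278
```

View pics/w32.png

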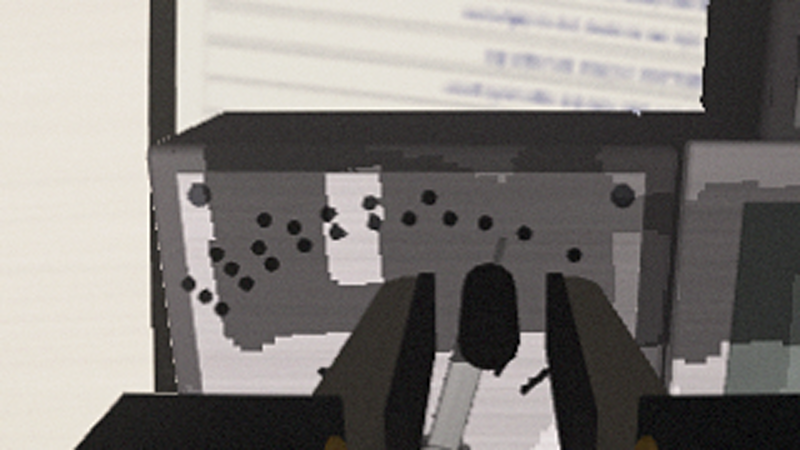

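step_arm:
  commands:
    - [[0,0,0],[0,0,0],-1]
    - [[0,0,0],[0,0,0],-1]
    - [[0,0,0],[0,0,0],-1]
    - [[0,0,0],[0,0,0],-1]
    - [[-0.13,0,0.03],[0,0,0],-1]
    - [[-0.13,0,0.03],[0,0,0],-1]
    - [[-0.13,0,0.02],[0,0,0],-1]
    - [[-0.13,0,0.02],[0,0,0],-1]
    - [[0,0,0],[0,0,0],-1]
    - [[0,0,0],[0,0,0],-1]

```text
time_s: 61.9
tool_pos: [0.503, -0.0439, 0.0926]
eef_rot: [0.515, -0.515, -0.484, 0.485]
wrist_force: [-3.6, 1.1, 2.4]
grip_width: 0.0137
```

step_arm:
  commands:
    - [[0,0,0],[0,0,0],-0.4]
    - [[0,0,0],[0,0,0],-0.4]
    - [[0,0,0],[0,0,0],-0.4]
    - [[0,0,0],[0,0,0],-0.4]
    - [[0,0,0],[0,0,0],-0.4]
    - [[0,0,0],[0,0,0],-0.4]
    - [[0,0,0],[0,0,0],-0.4]

```text
time_s: 62.6
tool_pos: [0.5035, -0.0436, 0.0927]
eef_rot: [-0.515, 0.515, 0.485, -0.485]
wrist_force: [0.9, -0.2, -0.5]
grip_width: 0.0277
```

```bash
python3 -c "
from h import *
go([-.025,-.1667,.093])
snap('wrist','w33',(120,120,440,300),2.5)
"
```

```text
t 62.6 case [-0.025  -0.1664  0.0927] units [-0.01 -0.01 -0.  ] turn y units -0.0 F [ 0.9 -0.2 -0.5] w 0.0277
```

View pics/w33.png

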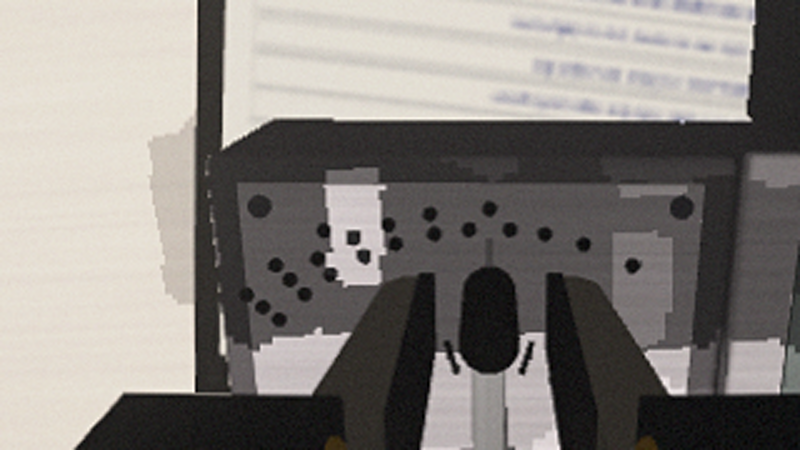

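Lever at the three‑pip mark (pips around (489,210–230)). Last notch: x −0.52, z −0.07.

step_arm:
  commands:
    - [[0,0,0],[0,0,0],-1]
    - [[0,0,0],[0,0,0],-1]
    - [[0,0,0],[0,0,0],-1]
    - [[0,0,0],[0,0,0],-1]
    - [[-0.13,0,-0.01],[0,0,0],-1]
    - [[-0.13,0,-0.02],[0,0,0],-1]
    - [[-0.13,0,-0.02],[0,0,0],-1]
    - [[-0.13,0,-0.02],[0,0,0],-1]
    - [[0,0,0],[0,0,0],-1]
    - [[0,0,0],[0,0,0],-1]

```text
time_s: 63.65
tool_pos: [0.5045, -0.0596, 0.0926]
eef_rot: [0.515, -0.515, -0.484, 0.485]
wrist_force: [-2.5, 0.6, 2.1]
grip_width: 0.0137
```

step_arm:
  commands:
    - [[0,0,0],[0,0,0],-0.4]
    - [[0,0,0],[0,0,0],-0.4]
    - [[0,0,0],[0,0,0],-0.4]
    - [[0,0,0],[0,0,0],-0.4]
    - [[0,0,0],[0,0,0],-0.4]
    - [[0,0,0],[0,0,0],-0.4]
    - [[0,0,0],[0,0,0],-0.4]

```text
time_s: 64.35
tool_pos: [0.5047, -0.0593, 0.0927]
eef_rot: [-0.515, 0.515, 0.485, -0.485]
wrist_force: [-0.2, -0.2, -0.9]
grip_width: 0.0278
```

```bash
python3 -c "
from h import *
go([-.023,-.1822,.093])
snap('wrist','w34',(120,120,440,300),2.5)
"
```

```text
t 64.35 case [-0.0229 -0.182   0.0927] units [-0.01 -0.01  0.  ] turn y units -0.0 F [-0.2 -0.2 -0.9] w 0.0278
```

View pics/w34.png

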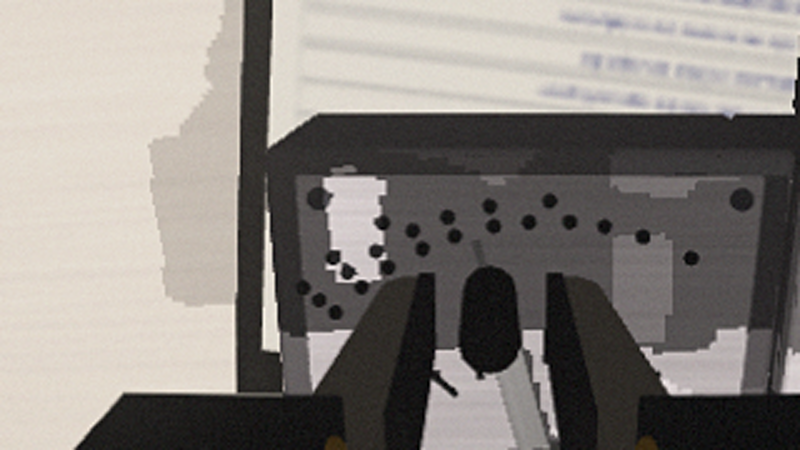

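At the 4‑pip group. Lift clear, back off and check everything.

step_arm:
  commands:
    - [[0,-0.6,0],[0,0,0],-0.3]
    - [[0,-0.9,0],[0,0,0],-0.2]
    - [[0,-0.9,0],[0,0,0],0]
    - [[0,-0.9,0],[0,0,0],0]
    - [[0,-0.9,0.5],[0,0,0],0]
    - [[0,-0.5,1],[0,0,0],0]
    - [[0,0,1],[0,0,0],0]
    - [[0,0,0.5],[0,0,0],0]
    - [[0,0,0],[0,0,0],0]
    - [[0,0,0],[0,0,0],0]

```text
time_s: 65.4
tool_pos: [0.4153, -0.054, 0.2339]
eef_rot: [-0.515, 0.515, 0.485, -0.484]
wrist_force: [-0.2, 0.6, -0.1]
grip_width: 0.046
```

```bash
python3 -c "
from h import *
go([-.023,-.1822,.093])
snap('wrist','w35');snap('side','s35');snap('scene','c35',(200,120,440,300),3.3)
"
```

```text
t 65.4 case [-0.1125 -0.1821  0.2339] units [-0.    4.7  -2.98] turn y units -0.01 F [-0.2  0.6 -0.1] w 0.046
```

View pics/w35.png

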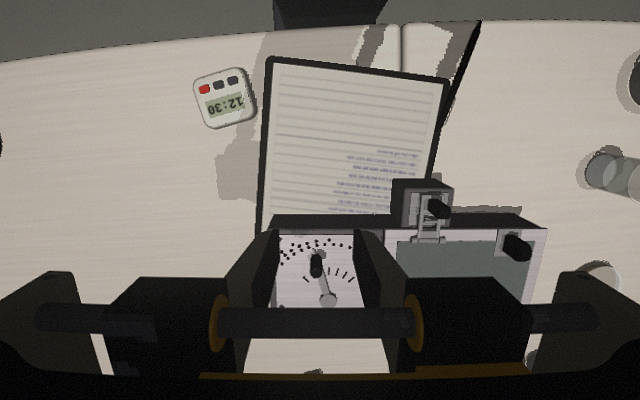

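View pics/s35.png

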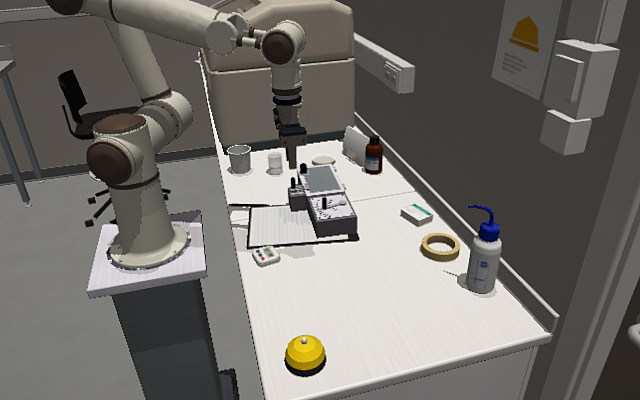

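View pics/c35.png

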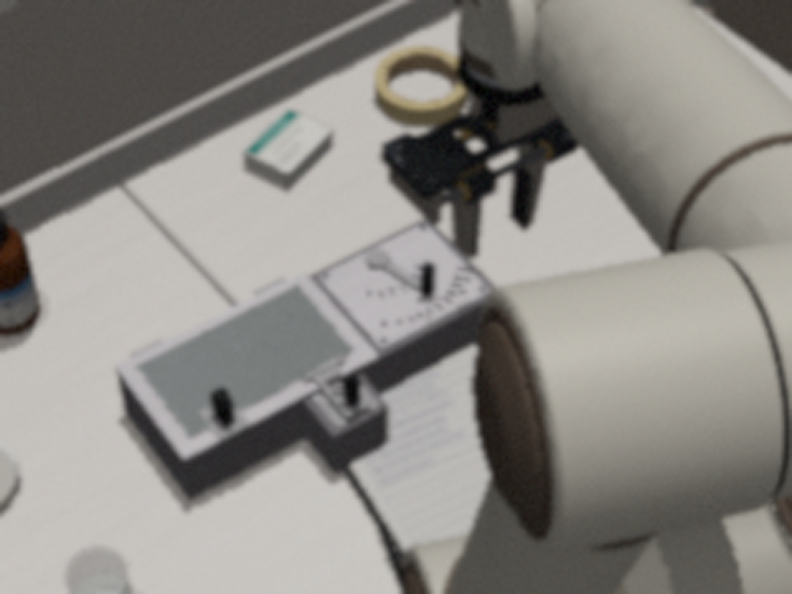

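```bash
python3 -c "
from h import *
d=np.load('pics/w35.npz');c=calibration('wrist')
cv2.imwrite('pics/w35z.png',cv2.resize(d['im'][220:320,260:380,::-1],None,fx=6,fy=6,interpolation=cv2.INTER_CUBIC))
p=tocase(onplane(c,d['P'],[[328,299]],.066)[0]); k=tocase(onplane(c,d['P'],[[315.5,258]],.096)[0]); v=k-p; print(p,k,((np.arctan2(v[1],v[0])-2.356)%(2*np.pi))/.2618, np.hypot(v[0],v[1]))
snap('scene','c36')
"
```

```text
[ 0.03199699 -0.1654316   0.066     ] [-0.0404613  -0.18106372  0.096     ] 3.8123590171840567 0.0741253492721879
```

View pics/w35z.png

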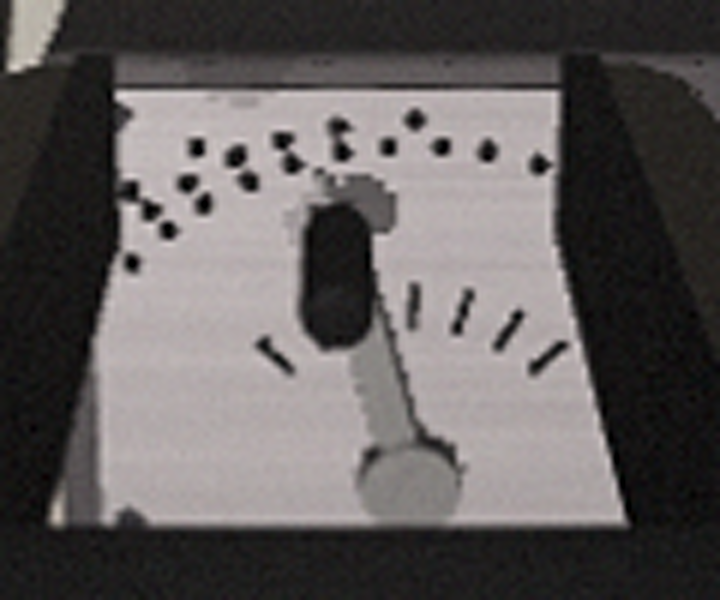

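View pics/c36.png

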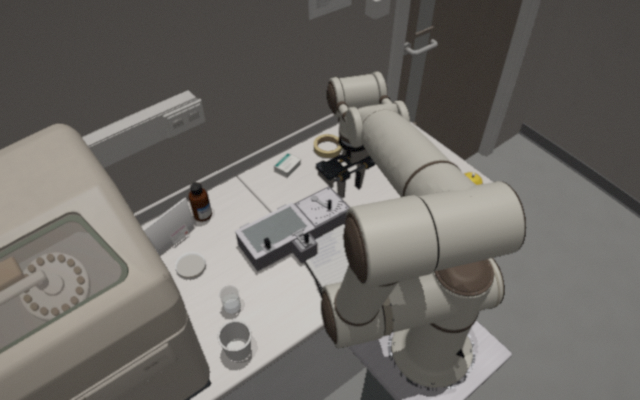

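```bash
python3 -c "
from plant import bot
print(bot.job_done())"
```

```text
the job is handed in; nothing more can be done
None
```

The job is handed in. I found four vials on the worktop (red, cream, sky and amber); the blue one was absent in every view. I flipped the hasp back, raised the lid, stood all four in the case, shut the lid and laid the hasp over the staple. I then clicked the tally lever up one notch at a time, releasing it in each, to 4.

**Final checks:**
- **Vials:** the last look into the case, just before I shut the lid, showed all four standing in it. The worktop to the right of the case was empty afterwards.
- **Lid and hasp:** the side, scene and wrist pictures show the lid flat and the hasp down over the staple.
- **Tally:** the lever points at the four-pip group, with four marks (0 to 3) to its right. The angle I measured from the wrist picture came out at 3.8 notches rather than 4. I put that down to picking the leaning knob's centre: the same measurement put the knob 74 mm from the pivot instead of 60 mm. The gripper closed on the knob where I expected it at each notch.
- **Other things:** the beaker and dish look unmoved. No vial was seen to have been knocked aside. Forces stayed low, and the job took about 65 s.

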